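# Fetch the needle tin from behind the bottles

### The job

The little tin of inflator needles stands at the back of the oil tray, boxed in by the aerosol can and the two bottles. Move all three out onto the rubber mat, then put the tin in the steel parts dish, and then stand each of the three back in the cup it came from. Keep the can and bottles upright all the while, and leave everything standing upright and still.

Things in the scene. Friction and masses are not known exactly. Their poses are not given: they have to be found in the camera images.
- aerosol: aerosol can, metal with a white band: 50 mm diameter up to 122 mm, domed to 134 mm, then a black plastic cap 34 mm in diameter from 134 to 170 mm height (grip it by the cap from above). Loose, about 280 g, upright; origin: centre of its underside, z up along its axis (its yaw means nothing)
- oil_bottle: wide grey plastic oil bottle with a paper label: 56 mm diameter up to 108 mm, sloping shoulder to 124 mm, neck, then a black screw cap 32 mm in diameter from 127 to 155 mm height (grip it by the cap). Loose, about 340 g, upright; origin: centre of its underside, z up along its axis (its yaw means nothing)
- nozzle_bottle: slim white plastic bottle with a pointed nozzle: 44 mm diameter up to 98 mm, shoulder to 110 mm, then a straight nozzle collar 26 mm in diameter from 110 to 128 mm height (grip it there), then a cone tapering to 6 mm at 160 mm. Loose, about 200 g, upright; origin: centre of its underside, z up along its axis (its yaw means nothing)
- tin: small round steel screw-lid tin, 50 mm diameter, 45 mm tall (the body 49 mm, the lid 50 mm from 31 mm height up), about 110 g, loose, standing on the tray floor about 66 mm from the axis of each of the three bottles. Origin: centre of its underside, z up
- aerosol_cup: low round aluminium drip cup on the oil tray, the one the aerosol can stands in at the start and fits: 67 mm inside and 72 mm outside diameter, rim 12 mm high, wall 2.5 mm, floor 3 mm thick. Fixed. Origin: centre of its underside, z up
- oil_cup: low round aluminium drip cup on the oil tray, the one the grey oil bottle stands in at the start and fits: 73 mm inside and 78 mm outside diameter, rim 12 mm high, wall 2.5 mm, floor 3 mm thick. Fixed. Origin: centre of its underside, z up
- nozzle_cup: low round aluminium drip cup on the oil tray, the one the white nozzle bottle stands in at the start and fits: 61 mm inside and 66 mm outside diameter, rim 12 mm high, wall 2.5 mm, floor 3 mm thick. Fixed. Origin: centre of its underside, z up
- tray: dark sheet-steel oil tray that carries the cups and the tin: 185 mm (x) by 224 mm (y), floor 3 mm thick, rims 10 mm high, the back rim at its +x edge 35 to 38 mm high; a roll of tape and a brass coupling lie in its two front (-x) corners, both under 20 mm high. Fixed. Origin: centre of its underside
- mat: black rubber mat lying free at one side of the tray (left or right), 270 mm (its x) by 130 mm (its y), 4 mm thick. Fixed. Origin: centre of its underside, z up
- dish: round shallow steel parts dish at the other side of the tray: 82 mm outside diameter at the foot flaring to 93 mm at the rim, 12 mm high, wall 2.5 mm, floor 3 mm thick (about 77 mm inside across the floor). Fixed. Origin: centre of its underside
Not all that is in view belongs to the job. What is shaped like the oil_bottle but purple is not meant.

How it is judged:
By the outcome, as a careful person would: the job done as asked, in the order asked, and still so for the second after the job is handed in, with the robot touching nothing.
It also fails if it takes over 141 s, if anything falls off the work surface, if the arm or the gripper's body presses on something with over 40 N, if the wrist force passes 120 N, or if a joint passes its speed limit or range.

### The arm

A 6-joint arm with a two-finger parallel gripper is mounted at the origin on the work surface. World frame = base frame: x ahead of the robot, y to its left, z up, the work surface at z = 0. Lengths are in mm, angles in degrees, forces in N, time in s.
With the tool pointing down it reaches from about 375 to 825 mm from the base axis. Payload 5.5 kg.
Tool frame: the origin (TCP) lies between the finger pads; the fingertips stand 22 mm ahead of it and the grasp point (between the pads) lies 3 mm ahead of it; z points along the fingers, y is the direction in which the jaws open and shut (so a half turn about z gives the same grasp; the last joint's range is limited). The gripper opens to 85 mm and grips with 20 to 120 N. Pads are 22 mm wide; open, the fingers measure 114 mm over their backs; the gripper's body (76 mm by 85 mm) begins 54 mm behind the grasp point. The pads swing forward as they close: fully open they stand 13 mm farther back than shut.
Start: joints at [-76.604, 17.962, -2.699, 69.339, 0, 90], TCP at [139.002, -583.672, 253.299] pointing down, gripper open.
Joint ranges: [-152.73, 152.73], [-39.44, 99.34], [-58.76, 71.6], [-118.89, 123.64], [-81.53, 83.1], [-180, 180]. Speed limits (degrees/s): [136.94, 136.94, 172.46, 180, 180, 180].

### API

Orientations are given as [roll, pitch, yaw] about the fixed x, y, z axes, in that order (R = Rz(yaw) Ry(pitch) Rx(roll)).
In Python, from rig import arm gives the robot as it stands.
- The arm moves only by the tool jog_arm, never from a script. Its argument "increments" is a list of rows, each an object of numbers: "tx", "ty", "tz": the shift along the tool's x, y, z in m; "wx", "wy", "wz": the turn, a rotation vector about the tool's x, y, z in degrees; "claw": the finger opening in m, from 0 to 0.0854. In form: [{"tx": .., "ty": .., "tz": .., "wx": .., "wy": .., "wz": .., "claw": ..}, ...]. A call has 1 to 20 rows; each row is the pose to reach, as a shift and turn from the pose measured when the call began, along the tool's axes at that moment; what a row does not reach only later rows make up. A row lasts 1/10 s, in which the tool goes at most 50 mm and 8.59 degrees, less where a joint would pass 70% of its speed; a pose out of reach is approached as far as the arm can. A call with a gripper value outside its range is refused whole. The fingers move at their own pace and stop on an object; "squeeze" is the grip in N (left out, the last holds). Time passes only in rows, so rows that repeat a pose let the fingers close. It gives the time, the measured TCP pose, the force and the opening at its end, in the units of the state.
- arm.state(): the state, without advancing time (a new reading comes with each control period).
- arm.camera(name): name is "side" or "top" or "wrist"; returns a dict with "frame" (420x560x3 uint8, blue, green, red), "z_map" (420x560 float32, mm along the optical axis (not along the pixel's ray), 0 where there is no reading), "K" (3x3 intrinsics, pixels), "R" (3x3) and "t" (3): a world point X has camera coordinates R X + t. Camera axes: x right, y down, z forward; pixel columns grow to the right and rows downward; lengths in mm; the calibration is good to about 2 mm. A picture is of the moment at which its call begins.
- arm.finish_job(): hands the job in, once; it reports no verdict.
The state is a dict: "time": time; "qpos": joint angles; "qvel": joint speeds; "effort": joint torques, N m; "eef_pos": TCP position; "orientation": TCP orientation; "contact_force": force on the tool from outside, world axes, zero at the start; "wrist_torque": the same for the moment, N m; "finger_gap": finger opening in mm.
Only numpy, scipy, OpenCV 4.12 (cv2) and the standard library are available. Lean on these libraries where they do the work, as an engineer would, in place of code of your own. Each camera call takes 0.05 s, during which the arm holds its last target.

## Working session

There is one attempt and no reset: what is moved stays moved. The work goes in short steps, Python scripts to look and compute and a tool call to move; the robot and the scene stay as the last step left them, time stands still between calls to the robot, and variables do not carry over. Pictures are saved under pics/ and viewed, and the job is handed in when it is done.

Besides the shell and the picture viewer there is one more tool, called after ">>>" in YAML: its name, and indented under it one key for each argument. jog_arm: Moves the arm, as the interface text tells. Its arguments: {"type":"object","properties":{"increments":{"type":"array","items":{"type":"object","properties":{"tx":{"type":"number"},"ty":{"type":"number"},"tz":{"type":"number"},"wx":{"type":"number"},"wy":{"type":"number"},"wz":{"type":"number"},"claw":{"type":"number"}}}},"squeeze":{"type":"number"}},"required":["increments"]}

```bash
mkdir -p pics; ls; python3 - <<'E'
from rig import arm
import cv2
s=arm.state();print({k:s[k] for k in('time','eef_pos','orientation','finger_gap','contact_force')})
for n in('side','top','wrist'):
    c=arm.camera(n);cv2.imwrite(f'pics/{n}0.png',c['frame']);print(n,c['K'].tolist(),c['R'].tolist(),c['t'].tolist())
E
```

```text
pics
{'time': 0.0, 'eef_pos': array([ 138.86529044, -583.15523852,  252.43873527]), 'orientation': array([-1.79901711e+02, -1.37113164e-03,  1.33944035e+01]), 'finger_gap': 85.27747159393252, 'contact_force': array([-0.32319014, -0.3397305 ,  0.03477932])}
side [[449.0263413293777, 0.0, 284.9661499174869], [0.0, 449.0263413293777, 211.1818141046757], [0.0, 0.0, 1.0]] [[0.7353811865918053, -0.6774162490551149, 0.01793699871570808], [-0.5020044410702224, -0.5623581348184251, -0.657072955880331], [0.4551989142700169, 0.47419463695790637, -0.7536135579511275]] [-437.3492041627698, 308.52841113458396, 600.759555872821]
top [[428.00995953175254, 0.0, 283.6410439392992], [0.0, 428.00995953175254, 206.31174520889522], [0.0, 0.0, 1.0]] [[-0.027841670089412088, -0.9996104599338068, -0.0019415966510286625], [-0.9909908954706905, 0.027856042416478346, -0.1310003282251241], [0.13100338354726276, -0.0017231633162028, -0.9913804235546283]] [23.88253732007879, 577.412946602809, 861.174549149581]
wrist [[343.4556795837662, 0.0, 278.62375811720034], [0.0, 343.4556795837662, 207.659667095695], [0.0, 0.0, 1.0]] [[0.2317980071059104, -0.9727635110134529, -0.0009140801430108367], [-0.9383502467050772, -0.22384526678372996, 0.2634238239928984], [-0.2564536964253957, -0.06020339009806956, -0.9646797672857299]] [-600.1068475041607, -35.00280999035854, 378.6321209210404]
```

View pics/side0.png

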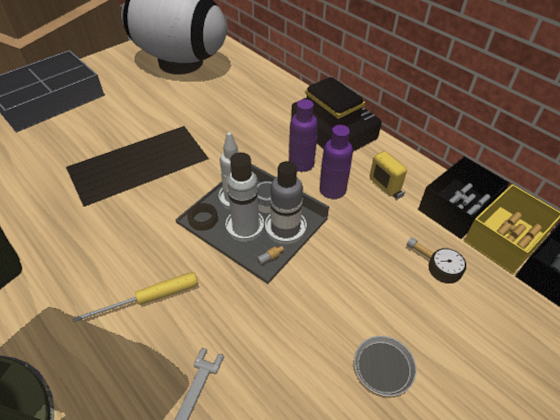

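View pics/top0.png

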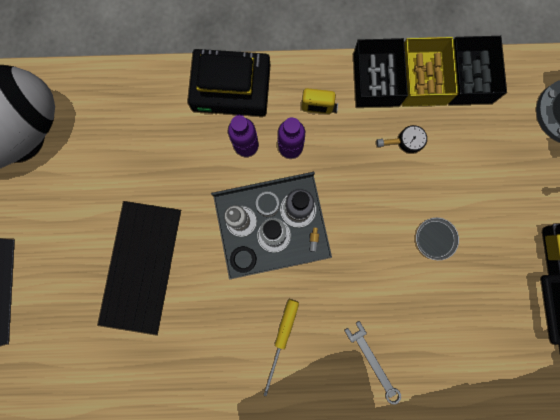

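Top view: nozzle bottle at (236,217), one black-capped container at (272,230), another at (300,203), tin at (267,203), mat at (140,268), dish at (437,239). The two purple bottles at (242,130) and (291,133) aren't meant. Next I zoom in and measure.

```bash
cat > h.py <<'E'
from rig import arm
import cv2,numpy as np
def cloud(c):
    z=c['z_map'];K=c['K'];v,u=np.mgrid[:z.shape[0],:z.shape[1]]
    P=np.stack([(u-K[0,2])/K[0,0]*z,(v-K[1,2])/K[1,1]*z,z],-1)
    W=(P-c['t'])@c['R']
    W[z==0]=np.nan
    return W
def crop(c,x0,y0,w,h,s,f):
    cv2.imwrite(f,cv2.resize(c['frame'][y0:y0+h,x0:x0+w],None,fx=s,fy=s,interpolation=cv2.INTER_CUBIC))
def circ(p):
    A=np.c_[2*p,np.ones(len(p))];b=(p**2).sum(1)
    s=np.linalg.lstsq(A,b,rcond=None)[0];return s[:2],np.sqrt(s[2]+s[:2]@s[:2])
def px(c,X):
    q=c['R']@np.array(X,float)+c['t'];return c['K'][:2,:2]@(q[:2]/q[2])+c['K'][:2,2]
E
python3 - <<'E'
from h import *
t=arm.camera('top');s=arm.camera('side')
crop(t,200,165,145,120,5,'pics/tc.png');crop(s,170,120,170,170,3.5,'pics/sc.png')
W=cloud(t)
for n,u,v in[('noz',236,212),('aer',271,229),('oil',299,200),('tin',267,203),('dish',437,239),('mat',140,268),('tray',250,245),('matTL',126,205),('matTR',178,212),('matBL',102,323),('matBR',154,330),('purp',240,124),('purp2',291,125),('table',360,240)]:
    print(n,W[v,u].round(0))
E
```

```text
noz [555.  95. 153.]
aer [520.  31. 174.]
oil [572. -20. 161.]
tin [584.  42.  49.]
dish [ 502. -322.    2.]
mat [458. 319.   2.]
tray [500.  83.   4.]
matTL [595. 351.   5.]
matTR [576. 238.   4.]
matBL [345. 399.  -0.]
matBR [328. 287.   4.]
purp [721.  86. 152.]
purp2 [716. -10. 154.]
table [ 505. -156.    1.]
```

View pics/tc.png

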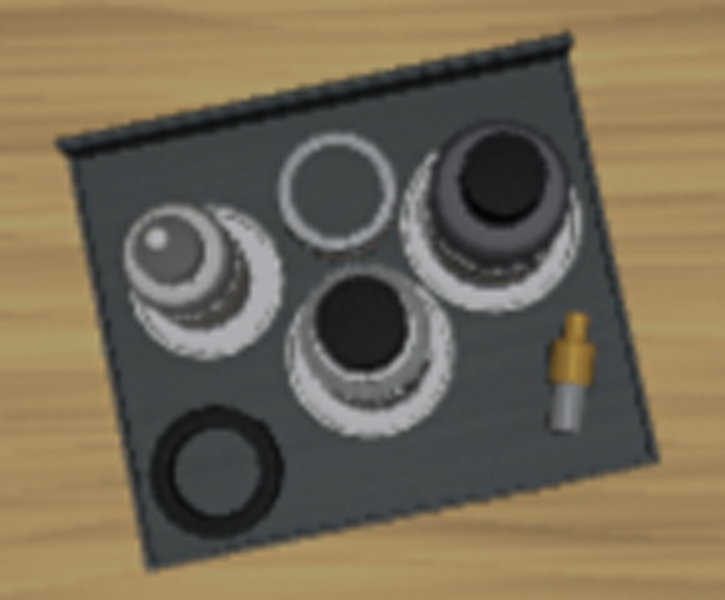

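View pics/sc.png

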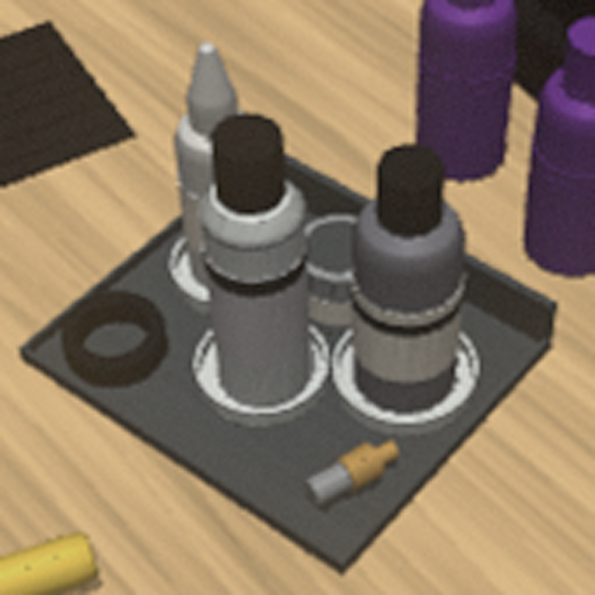

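The crops show the aerosol (white band, dome) at the tray front and the grey labelled oil bottle at right-back. The nozzle bottle is on the left and the tin at the back. Now fit the axes precisely.

```bash
cat > meas.py <<'E'
from h import *
def capfit(W,xy,zlo,zhi,r):
    m=(W[...,2]>zlo)&(W[...,2]<zhi)&(np.hypot(W[...,0]-xy[0],W[...,1]-xy[1])<r)
    return W[m],m
E
python3 - <<'E'
from meas import *
import cv2
for cam in('top','side'):
    c=arm.camera(cam);W=cloud(c);print(cam)
    for n,xy,zt,r in[('noz cone',(550,95),160,20),('aer cap',(517,31),176,25),('oil cap',(572,-20),161,25),('tin',(584,42),48,30),('dishrim',(502,-322),12,52)]:
        lo,hi=(zt-8,zt+8) if n!='noz cone' else (135,172)
        if n=='dishrim': lo,hi=8,18
        P,m=capfit(W,xy,lo,hi,r)
        if len(P)<5: print(n,len(P));continue
        (cx,cy),rad=cv2.minEnclosingCircle(P[:,:2].astype(np.float32))
        # pixel circle centre
        print(n,len(P),'mean',P.mean(0).round(1),'enc',round(cx,1),round(cy,1),'r',round(rad,1),'z95',np.percentile(P[:,2],[5,50,95]).round(1), circ(P[:,:2]) if n in('dishrim','tin')else '')
    # cups: rim pixels bright, back project on z=15
    g=c['frame'].max(2)
    for n,xy,r in[('acup',(520,31),38),('ocup',(572,-20),41),('ncup',(550,95),35)]:
        P,m=capfit(W,xy,9,20,55)
        k=g[m]>140
        p=P[k][:,:2]
        print(n,len(p),[ (a.round(1) if hasattr(a,'round') else a) for a in circ(p)],'mean z',P[k][:,2].mean().round(1))
E
```

```text
top
noz cone 133 mean [551.4 101.5 149.4] enc 552.6 103.0 r 12.4 z95 [135.9 148.4 165.7] 
aer cap 284 mean [519.5  30.1 175.4] enc 519.6 30.2 r 16.7 z95 [173.2 175.5 177.7] 
oil cap 236 mean [573.  -22.4 160.2] enc 573.5 -22.8 r 15.8 z95 [157.7 160.4 162.4] 
tin 445 mean [584.3  42.6  47.7] enc 584.4 42.8 r 25.2 z95 [45.2 47.7 50.2] (array([584.38847012,  42.60656456]), np.float64(17.601712529026756))
dishrim 240 mean [ 504.4 -324.5   11. ] enc 502.3 -318.4 r 46.6 z95 [ 8.4 10.7 14.2] (array([ 502.38506836, -318.01754123]), np.float64(43.87225073638248))
acup 104 [array([527.5,  33.7]), np.float64(40.0)] mean z 14.1
ocup 60 [array([568.8, -20.4]), np.float64(36.4)] mean z 14.3
ncup 52 [array([545.4,  94.9]), np.float64(30.2)] mean z 14.5
side
noz cone 179 mean [548.9  98.3 148.1] enc 551.0 101.8 r 12.5 z95 [136.  146.9 163.8] 
aer cap 288 mean [516.8  27.  174.3] enc 517.7 28.3 r 18.1 z95 [169.4 174.9 176.4] 
oil cap 259 mean [570.6 -25.4 159.4] enc 572.7 -23.6 r 16.8 z95 [154.7 160.  161.6] 
tin 258 mean [577.9  43.1  47.1] enc 582.5 43.2 r 25.5 z95 [43.2 47.4 49.3] (array([580.27151879,  42.47772517]), np.float64(16.33163731906423))
dishrim 467 mean [ 506.9 -319.1   10.7] enc 502.0 -318.6 r 46.3 z95 [ 8.3 10.7 12.9] (array([ 501.58931993, -318.79931771]), np.float64(44.14054425861258))
acup 115 [array([522.8,  29.6]), np.float64(36.9)] mean z 13.9
ocup 127 [array([571.1, -20.4]), np.float64(39.0)] mean z 13.8
ncup 33 [array([518.4, 106.5]), np.float64(24.4)] mean z 13.8
```

Axes: aerosol (519,29.5), oil (573,-23), nozzle (552,102), tin (584,43). The tin-to-bottle distances come out at 66–67 mm, as stated. The dish is at (502,-318.5).

```bash
cat > go.py <<'E'
import sys,numpy as np
from rig import arm
from scipy.spatial.transform import Rotation as Ro
# args: x,y,ztcp,yaw ...
s=arm.state();p=s['eef_pos'];R0=Ro.from_euler('xyz',s['orientation'],degrees=True)
print('t %.1f'%s['time'],p.round(1),s['orientation'].round(2),'gap %.1f'%s['finger_gap'],'F',s['contact_force'].round(1),'q',np.round(s['qpos'],0))
for a in sys.argv[1:]:
    x,y,z,w=map(float,a.split(','))
    d=R0.inv().apply(np.array([x,y,z])-p)/1000
    r=(R0.inv()*Ro.from_euler('xyz',[180,0,w],degrees=True)).as_rotvec(degrees=True)
    print(a,'t',d.round(4),'w',r.round(2))
E
python3 go.py 519,29.5,240,102 519,29.5,240,100
```

```text
t 0.3 [ 139.  -583.6  253.1] [-179.98   -0.     13.39] gap 85.3 F [-0.3 -0.6  0.6] q [-77.  18.  -3.  69.   0.  90.]
519,29.5,240,102 t [ 0.5117 -0.5083  0.0133] w [-2.000e-02 -2.000e-02 -8.861e+01]
519,29.5,240,100 t [ 0.5117 -0.5083  0.0133] w [-2.000e-02 -2.000e-02 -8.661e+01]
```

>>> jog_arm:
  increments:
    - {"tx": 0.512, "ty": -0.508, "tz": 0.013, "wz": -88.6, "claw": 0.06}
    - {"tx": 0.512, "ty": -0.508, "tz": 0.013, "wz": -88.6, "claw": 0.06}
    - {"tx": 0.512, "ty": -0.508, "tz": 0.013, "wz": -88.6, "claw": 0.06}
    - {"tx": 0.512, "ty": -0.508, "tz": 0.013, "wz": -88.6, "claw": 0.06}
    - {"tx": 0.512, "ty": -0.508, "tz": 0.013, "wz": -88.6, "claw": 0.06}
    - {"tx": 0.512, "ty": -0.508, "tz": 0.013, "wz": -88.6, "claw": 0.06}
    - {"tx": 0.512, "ty": -0.508, "tz": 0.013, "wz": -88.6, "claw": 0.06}
    - {"tx": 0.512, "ty": -0.508, "tz": 0.013, "wz": -88.6, "claw": 0.06}
    - {"tx": 0.512, "ty": -0.508, "tz": 0.013, "wz": -88.6, "claw": 0.06}
    - {"tx": 0.512, "ty": -0.508, "tz": 0.013, "wz": -88.6, "claw": 0.06}
    - {"tx": 0.512, "ty": -0.508, "tz": 0.013, "wz": -88.6, "claw": 0.06}
    - {"tx": 0.512, "ty": -0.508, "tz": 0.013, "wz": -88.6, "claw": 0.06}
    - {"tx": 0.512, "ty": -0.508, "tz": 0.013, "wz": -88.6, "claw": 0.06}
    - {"tx": 0.512, "ty": -0.508, "tz": 0.013, "wz": -88.6, "claw": 0.06}
    - {"tx": 0.512, "ty": -0.508, "tz": 0.013, "wz": -88.6, "claw": 0.06}
    - {"tx": 0.512, "ty": -0.508, "tz": 0.013, "wz": -88.6, "claw": 0.06}
    - {"tx": 0.512, "ty": -0.508, "tz": 0.013, "wz": -88.6, "claw": 0.06}
    - {"tx": 0.512, "ty": -0.508, "tz": 0.013, "wz": -88.6, "claw": 0.06}

```text
invalid input
```

```bash
python3 go.py 519,29.5,164,102; python3 - <<'E'
from h import *
c=arm.camera('wrist');cv2.imwrite('pics/w1.png',c['frame'])
E
```

```text
t 0.3 [ 139.  -583.6  253.1] [-179.98   -0.     13.39] gap 85.3 F [-0.3 -0.6  0.6] q [-77.  18.  -3.  69.   0.  90.]
519,29.5,164,102 t [ 0.5117 -0.5083  0.0893] w [-2.000e-02 -2.000e-02 -8.861e+01]
```

View pics/w1.png

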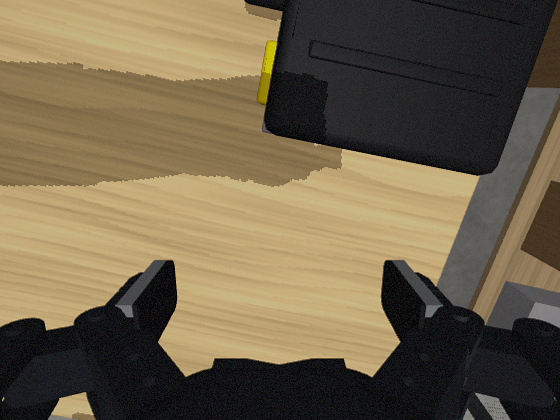

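The move was refused as invalid, and the picture is still of the start pose. I'll retry with every field filled in.

>>> jog_arm:
  increments:
    - {"tx": 0.03, "ty": -0.03, "tz": 0, "wx": 0, "wy": 0, "wz": -6, "claw": 0.06}
    - {"tx": 0.06, "ty": -0.06, "tz": 0, "wx": 0, "wy": 0, "wz": -12, "claw": 0.06}
  squeeze: 40

```text
time: 0.6
eef_pos: [183.5, -511.0, 252.7]
orientation: [-180.0, -0.0, 25.5]
contact_force: [1.4, -0.8, 0.0]
finger_gap: 60.7
```

```bash
python3 go.py 519,29.5,240,102
```

```text
t 0.6 [ 183.5 -511.   252.7] [-1.7997e+02 -2.0000e-02  2.5520e+01] gap 60.7 F [ 1.4 -0.8  0. ] q [-70.  12. -11.  67.   0.  84.]
519,29.5,240,102 t [ 0.5356 -0.3432  0.0131] w [-1.000e-02 -4.000e-02 -7.648e+01]
```

>>> jog_arm:
  increments:
    - {"tx": 0.536, "ty": -0.343, "tz": 0.013, "wx": 0, "wy": 0, "wz": -76.5, "claw": 0.06}
    - {"tx": 0.536, "ty": -0.343, "tz": 0.013, "wx": 0, "wy": 0, "wz": -76.5, "claw": 0.06}
    - {"tx": 0.536, "ty": -0.343, "tz": 0.013, "wx": 0, "wy": 0, "wz": -76.5, "claw": 0.06}
    - {"tx": 0.536, "ty": -0.343, "tz": 0.013, "wx": 0, "wy": 0, "wz": -76.5, "claw": 0.06}
    - {"tx": 0.536, "ty": -0.343, "tz": 0.013, "wx": 0, "wy": 0, "wz": -76.5, "claw": 0.06}
    - {"tx": 0.536, "ty": -0.343, "tz": 0.013, "wx": 0, "wy": 0, "wz": -76.5, "claw": 0.06}
    - {"tx": 0.536, "ty": -0.343, "tz": 0.013, "wx": 0, "wy": 0, "wz": -76.5, "claw": 0.06}
    - {"tx": 0.536, "ty": -0.343, "tz": 0.013, "wx": 0, "wy": 0, "wz": -76.5, "claw": 0.06}
    - {"tx": 0.536, "ty": -0.343, "tz": 0.013, "wx": 0, "wy": 0, "wz": -76.5, "claw": 0.06}
    - {"tx": 0.536, "ty": -0.343, "tz": 0.013, "wx": 0, "wy": 0, "wz": -76.5, "claw": 0.06}
    - {"tx": 0.536, "ty": -0.343, "tz": 0.013, "wx": 0, "wy": 0, "wz": -76.5, "claw": 0.06}
    - {"tx": 0.536, "ty": -0.343, "tz": 0.013, "wx": 0, "wy": 0, "wz": -76.5, "claw": 0.06}
    - {"tx": 0.536, "ty": -0.343, "tz": 0.013, "wx": 0, "wy": 0, "wz": -76.5, "claw": 0.06}
    - {"tx": 0.536, "ty": -0.343, "tz": 0.013, "wx": 0, "wy": 0, "wz": -76.5, "claw": 0.06}
    - {"tx": 0.536, "ty": -0.343, "tz": 0.013, "wx": 0, "wy": 0, "wz": -76.5, "claw": 0.06}
    - {"tx": 0.536, "ty": -0.343, "tz": 0.013, "wx": 0, "wy": 0, "wz": -76.5, "claw": 0.06}

```text
time: 2.2
eef_pos: [518.8, 28.7, 240.0]
orientation: [-180.0, -0.0, 102.0]
contact_force: [0.6, -0.2, -0.3]
finger_gap: 60.2
```

```bash
python3 go.py 519,29.5,164,102; python3 - <<'E'
from h import *
c=arm.camera('wrist');cv2.imwrite('pics/w2.png',c['frame'])
print(c['R'],c['t'])
for X in [(519,29.5,176),(573,-23,161)]: print(px(c,X))
E
```

```text
t 2.2 [518.8  28.7 240. ] [-1.7997e+02 -2.0000e-02  1.0198e+02] gap 60.2 F [ 0.6 -0.2 -0.3] q [  3.  10. -15.  65.   0.  81.]
519,29.5,164,102 t [0.0007 0.0004 0.076 ] w [-0.03 -0.02 -0.02]
[[ 0.97820526  0.20763338 -0.001688  ]
 [ 0.20077713 -0.9437687   0.26265793]
 [ 0.05294347 -0.25727228 -0.96488754]] [-512.65760954 -108.75638913  345.8580641 ]
[280.1296032  231.90972065]
[343.45823805 314.11025786]
```

View pics/w2.png

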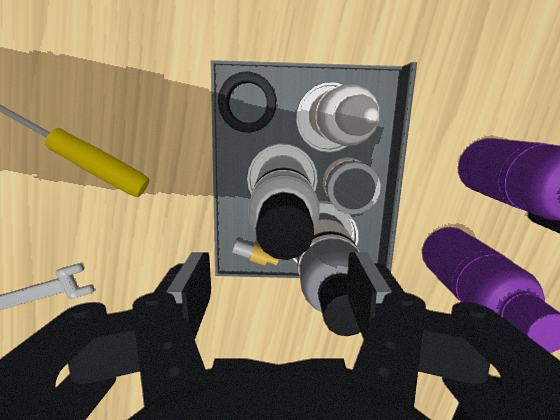

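Wrist view: the aerosol cap is at (285,227) against a predicted (280,232), which is within about 2.5 mm. Descend and grip.

>>> jog_arm:
  increments:
    - {"tx": 0.001, "ty": 0.001, "tz": 0.025, "wx": 0, "wy": 0, "wz": 0, "claw": 0.06}
    - {"tx": 0.001, "ty": 0.001, "tz": 0.05, "wx": 0, "wy": 0, "wz": 0, "claw": 0.06}
    - {"tx": 0.001, "ty": 0.001, "tz": 0.07, "wx": 0, "wy": 0, "wz": 0, "claw": 0.06}
    - {"tx": 0.001, "ty": 0.001, "tz": 0.076, "wx": 0, "wy": 0, "wz": 0, "claw": 0.06}
    - {"tx": 0.001, "ty": 0.001, "tz": 0.076, "wx": 0, "wy": 0, "wz": 0, "claw": 0.06}
    - {"tx": 0.001, "ty": 0.001, "tz": 0.076, "wx": 0, "wy": 0, "wz": 0, "claw": 0.04}
    - {"tx": 0.001, "ty": 0.001, "tz": 0.076, "wx": 0, "wy": 0, "wz": 0, "claw": 0.03}
    - {"tx": 0.001, "ty": 0.001, "tz": 0.076, "wx": 0, "wy": 0, "wz": 0, "claw": 0.02}
    - {"tx": 0.001, "ty": 0.001, "tz": 0.076, "wx": 0, "wy": 0, "wz": 0, "claw": 0.02}
    - {"tx": 0.001, "ty": 0.001, "tz": 0.076, "wx": 0, "wy": 0, "wz": 0, "claw": 0.02}
  squeeze: 40

```text
time: 3.25
eef_pos: [520.7, 29.7, 165.5]
orientation: [179.9, 0.0, 101.9]
contact_force: [0.3, -1.2, 6.2]
finger_gap: 33.1
```

```bash
python3 go.py 519,30,230,102 430,30,230,102 380,335,230,102; python3 - <<'E'
from h import *
c=arm.camera('top');W=cloud(c)
g=c['frame'].max(2)
m=(g<45)&(W[...,0]>300)&(W[...,0]<640)&(W[...,1]>200)&(W[...,1]<450)&(abs(W[...,2])<12)
P=W[m][:,:2].astype(np.float32);print(cv2.minAreaRect(P),len(P))
E
```

```text
t 3.2 [520.7  29.7 165.5] [1.7986e+02 2.0000e-02 1.0194e+02] gap 33.1 F [ 0.3 -1.2  6.2] q [  3.  13. -22.  56.   0.  81.]
519,30,230,102 t [ 0.0007 -0.0014 -0.0645] w [ 0.14  0.02 -0.06]
430,30,230,102 t [ 0.0191 -0.0885 -0.0647] w [ 0.14  0.02 -0.06]
380,335,230,102 t [ 0.3278 -0.0743 -0.0648] w [ 0.14  0.02 -0.06]
((461.5237731933594, 320.03375244140625), (128.19595336914062, 265.21221923828125), 79.60183715820312) 7271
```

Gripped: the gap is 33 mm on the 34 mm cap. The mat is centred at (461.5,320) with yaw about -10.4°, so the slots are about (378,335), (461,320) and (545,305). Lift, back out and carry.

>>> jog_arm:
  increments:
    - {"tx": 0, "ty": 0, "tz": -0.012, "wx": 0.1, "wy": 0, "wz": 0, "claw": 0.02}
    - {"tx": 0, "ty": 0, "tz": -0.035, "wx": 0.1, "wy": 0, "wz": 0, "claw": 0.02}
    - {"tx": 0.003, "ty": -0.01, "tz": -0.055, "wx": 0.1, "wy": 0, "wz": 0, "claw": 0.02}
    - {"tx": 0.008, "ty": -0.035, "tz": -0.062, "wx": 0.1, "wy": 0, "wz": 0, "claw": 0.02}
    - {"tx": 0.014, "ty": -0.062, "tz": -0.062, "wx": 0.1, "wy": 0, "wz": 0, "claw": 0.02}
    - {"tx": 0.022, "ty": -0.085, "tz": -0.062, "wx": 0.1, "wy": 0, "wz": 0, "claw": 0.02}
    - {"tx": 0.045, "ty": -0.088, "tz": -0.062, "wx": 0.1, "wy": 0, "wz": 0, "claw": 0.02}
    - {"tx": 0.075, "ty": -0.087, "tz": -0.062, "wx": 0.1, "wy": 0, "wz": 0, "claw": 0.02}
    - {"tx": 0.105, "ty": -0.085, "tz": -0.062, "wx": 0.1, "wy": 0, "wz": 0, "claw": 0.02}
    - {"tx": 0.135, "ty": -0.084, "tz": -0.062, "wx": 0.1, "wy": 0, "wz": 0, "claw": 0.02}
    - {"tx": 0.165, "ty": -0.083, "tz": -0.062, "wx": 0.1, "wy": 0, "wz": 0, "claw": 0.02}
    - {"tx": 0.195, "ty": -0.082, "tz": -0.062, "wx": 0.1, "wy": 0, "wz": 0, "claw": 0.02}
    - {"tx": 0.225, "ty": -0.081, "tz": -0.062, "wx": 0.1, "wy": 0, "wz": 0, "claw": 0.02}
    - {"tx": 0.255, "ty": -0.079, "tz": -0.062, "wx": 0.1, "wy": 0, "wz": 0, "claw": 0.02}
    - {"tx": 0.285, "ty": -0.077, "tz": -0.062, "wx": 0.1, "wy": 0, "wz": 0, "claw": 0.02}
    - {"tx": 0.31, "ty": -0.076, "tz": -0.062, "wx": 0.1, "wy": 0, "wz": 0, "claw": 0.02}
    - {"tx": 0.322, "ty": -0.076, "tz": -0.062, "wx": 0.1, "wy": 0, "wz": 0, "claw": 0.02}
    - {"tx": 0.328, "ty": -0.076, "tz": -0.062, "wx": 0.1, "wy": 0, "wz": 0, "claw": 0.02}
    - {"tx": 0.328, "ty": -0.076, "tz": -0.062, "wx": 0.1, "wy": 0, "wz": 0, "claw": 0.02}
    - {"tx": 0.328, "ty": -0.076, "tz": -0.062, "wx": 0.1, "wy": 0, "wz": 0, "claw": 0.02}

```text
time: 5.3
eef_pos: [378.3, 334.0, 227.3]
orientation: [180.0, 0.1, 101.9]
contact_force: [-0.2, 0.7, -2.4]
finger_gap: 33.3
```

```bash
python3 go.py 378,335,165,102; python3 - <<'E'
from h import *
c=arm.camera('side');crop(c,0,80,300,225,2.5,'pics/s3.png');d=arm.camera('top')
W=cloud(d)
for n,xy,r0,r1 in[('acup',(520,30),30,40)]:
    r=np.hypot(W[...,0]-xy[0],W[...,1]-xy[1]);m=(abs(W[...,2]-14)<4)&(r<45);m&=d['frame'].max(2)>100
    P=W[m][:,:2].astype(np.float32);print(n,len(P),cv2.minEnclosingCircle(P),circ(P))
crop(d,200,165,145,120,5,'pics/t3.png')
E
```

```text
t 5.3 [378.3 334.  227.3] [1.7997e+02 6.0000e-02 1.0191e+02] gap 33.3 F [-0.2  0.7 -2.4] q [ 41.   8. -18.  63.  -0. 120.]
378,335,165,102 t [ 0.0011 -0.0001  0.0623] w [ 0.03  0.06 -0.09]
acup 158 ((526.0639038085938, 29.79830551147461), 42.72392272949219) (array([520.49398268,  29.90842784]), np.float64(34.927501814835246))
```

View pics/s3.png

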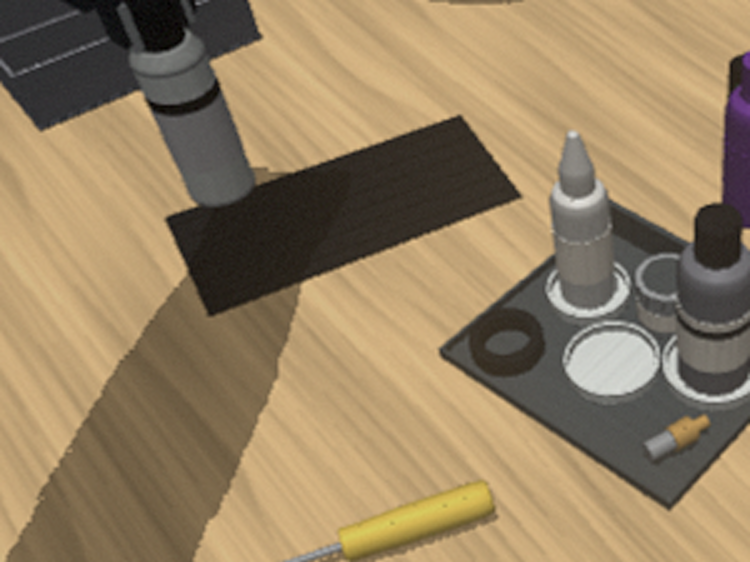

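View pics/t3.png

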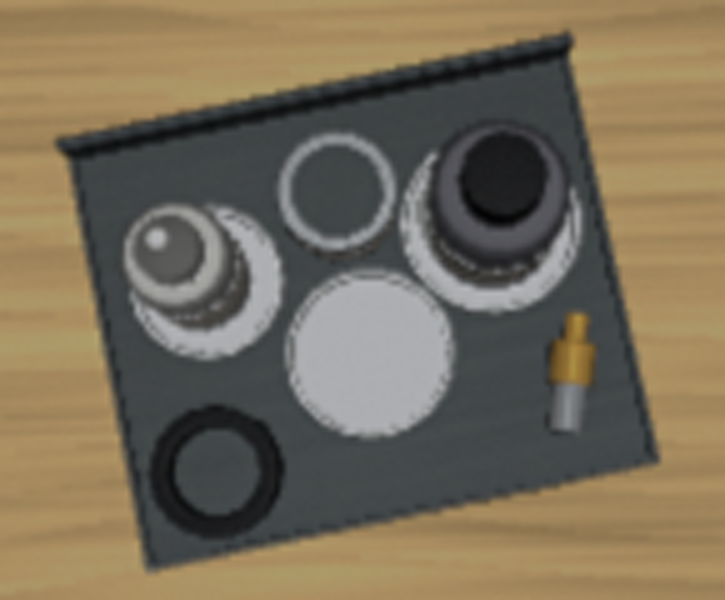

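The aerosol hangs upright over the mat's near end, its cup is empty at about (520,30), and nothing else has moved. Lower and release.

>>> jog_arm:
  increments:
    - {"tx": 0.001, "ty": 0, "tz": 0.02, "wx": 0, "wy": 0, "wz": 0, "claw": 0.02}
    - {"tx": 0.001, "ty": 0, "tz": 0.04, "wx": 0, "wy": 0, "wz": 0, "claw": 0.02}
    - {"tx": 0.001, "ty": 0, "tz": 0.055, "wx": 0, "wy": 0, "wz": 0, "claw": 0.02}
    - {"tx": 0.001, "ty": 0, "tz": 0.061, "wx": 0, "wy": 0, "wz": 0, "claw": 0.02}
    - {"tx": 0.001, "ty": 0, "tz": 0.064, "wx": 0, "wy": 0, "wz": 0, "claw": 0.02}
    - {"tx": 0.001, "ty": 0, "tz": 0.064, "wx": 0, "wy": 0, "wz": 0, "claw": 0.02}
    - {"tx": 0.001, "ty": 0, "tz": 0.064, "wx": 0, "wy": 0, "wz": 0, "claw": 0.02}

```text
time: 6.1
eef_pos: [378.8, 335.0, 164.1]
orientation: [179.9, 0.0, 101.9]
contact_force: [0.8, -0.1, -1.9]
finger_gap: 32.9
```

>>> jog_arm:
  increments:
    - {"tx": 0, "ty": 0, "tz": 0.001, "wx": 0, "wy": 0, "wz": 0, "claw": 0.02}
    - {"tx": 0, "ty": 0, "tz": 0.001, "wx": 0, "wy": 0, "wz": 0, "claw": 0.02}
    - {"tx": 0, "ty": 0, "tz": 0.001, "wx": 0, "wy": 0, "wz": 0, "claw": 0.04}
    - {"tx": 0, "ty": 0, "tz": 0.001, "wx": 0, "wy": 0, "wz": 0, "claw": 0.055}
    - {"tx": 0, "ty": 0, "tz": 0.001, "wx": 0, "wy": 0, "wz": 0, "claw": 0.06}
    - {"tx": 0, "ty": 0, "tz": -0.02, "wx": 0, "wy": 0, "wz": 0, "claw": 0.06}
    - {"tx": 0, "ty": 0, "tz": -0.05, "wx": 0, "wy": 0, "wz": 0, "claw": 0.06}
    - {"tx": 0, "ty": 0, "tz": -0.07, "wx": 0, "wy": 0, "wz": 0, "claw": 0.06}

```text
time: 6.9
eef_pos: [379.0, 335.3, 235.7]
orientation: [179.8, -0.0, 101.9]
contact_force: [0.6, 0.2, -0.6]
finger_gap: 60.1
```

```bash
python3 go.py 470,20,236,102 573,-23,236,102 ; python3 - <<'E'
from h import *
c=arm.camera('side');crop(c,0,80,300,225,2.5,'pics/s4.png')
E
```

```text
t 6.9 [379.  335.3 235.7] [ 1.7984e+02 -2.0000e-02  1.0186e+02] gap 60.1 F [ 0.6  0.2 -0.6] q [ 42.   8. -17.  64.  -0. 120.]
470,20,236,102 t [-3.273e-01  2.430e-02 -3.000e-04] w [ 0.16 -0.02 -0.14]
573,-23,236,102 t [-3.905e-01  1.162e-01 -1.000e-04] w [ 0.16 -0.02 -0.14]
```

View pics/s4.png

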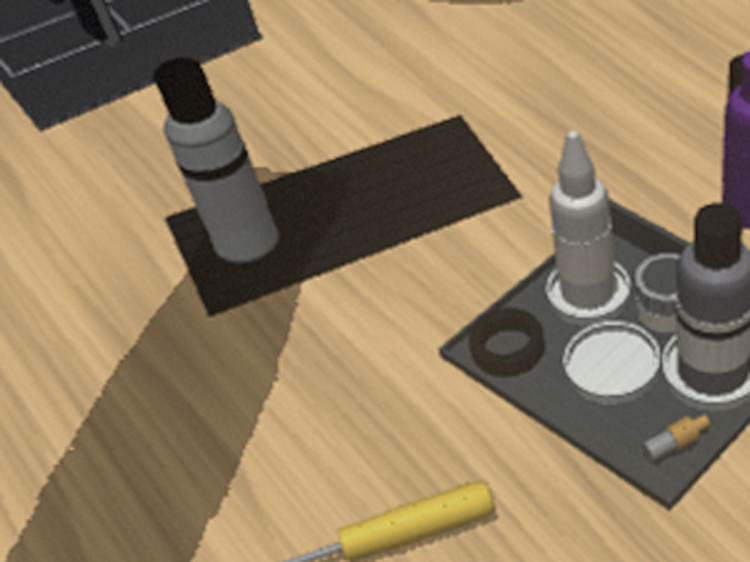

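The aerosol stands on the mat. Next, the oil bottle.

>>> jog_arm:
  increments:
    - {"tx": -0.39, "ty": 0.116, "tz": 0, "wx": 0.15, "wy": 0, "wz": 0, "claw": 0.06}
    - {"tx": -0.39, "ty": 0.116, "tz": 0, "wx": 0.15, "wy": 0, "wz": 0, "claw": 0.06}
    - {"tx": -0.39, "ty": 0.116, "tz": 0, "wx": 0.15, "wy": 0, "wz": 0, "claw": 0.06}
    - {"tx": -0.39, "ty": 0.116, "tz": 0, "wx": 0.15, "wy": 0, "wz": 0, "claw": 0.06}
    - {"tx": -0.39, "ty": 0.116, "tz": 0, "wx": 0.15, "wy": 0, "wz": 0, "claw": 0.06}
    - {"tx": -0.39, "ty": 0.116, "tz": 0, "wx": 0.15, "wy": 0, "wz": 0, "claw": 0.06}
    - {"tx": -0.39, "ty": 0.116, "tz": 0, "wx": 0.15, "wy": 0, "wz": 0, "claw": 0.06}
    - {"tx": -0.39, "ty": 0.116, "tz": 0, "wx": 0.15, "wy": 0, "wz": 0, "claw": 0.06}
    - {"tx": -0.39, "ty": 0.116, "tz": 0, "wx": 0.15, "wy": 0, "wz": 0, "claw": 0.06}
    - {"tx": -0.39, "ty": 0.116, "tz": 0, "wx": 0.15, "wy": 0, "wz": 0, "claw": 0.06}
    - {"tx": -0.39, "ty": 0.116, "tz": 0, "wx": 0.15, "wy": 0, "wz": 0, "claw": 0.06}

```text
time: 8.05
eef_pos: [573.2, -20.7, 238.1]
orientation: [179.8, -0.2, 101.9]
contact_force: [0.7, -0.2, 0.6]
finger_gap: 60.6
```

```bash
python3 go.py 573.5,-22,157,102 ; python3 - <<'E'
from h import *
c=arm.camera('wrist');cv2.imwrite('pics/w5.png',c['frame']);print(px(c,(573.5,-22,161)))
W=cloud(c);m=(abs(W[...,2]-161)<7)&(np.hypot(W[...,0]-573,W[...,1]+22)<25)
print(m.sum(),W[m].mean(0),cv2.minEnclosingCircle(W[m][:,:2].astype(np.float32)))
E
```

```text
t 8.1 [573.2 -20.7 238.1] [179.83  -0.2  101.88] gap 60.6 F [ 0.7 -0.2  0.6] q [-2. 15. -8. 66.  0. 76.]
573.5,-22,157,102 t [-0.0016 -0.0002  0.0811] w [ 0.17 -0.2  -0.12]
[279.08299403 228.26831798]
2071 [574.99653595 -21.97898526 161.48522821] ((575.1533203125, -23.065898895263672), 16.014841079711914)
```

View pics/w5.png

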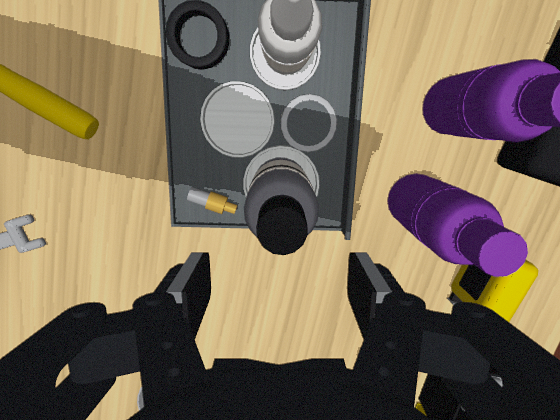

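The oil cap is at (283,225), centred between the fingers. Descend and grip.

>>> jog_arm:
  increments:
    - {"tx": -0.002, "ty": 0.001, "tz": 0.025, "wx": 0.1, "wy": -0.2, "wz": 0, "claw": 0.06}
    - {"tx": -0.002, "ty": 0.001, "tz": 0.05, "wx": 0.1, "wy": -0.2, "wz": 0, "claw": 0.06}
    - {"tx": -0.002, "ty": 0.001, "tz": 0.072, "wx": 0.1, "wy": -0.2, "wz": 0, "claw": 0.06}
    - {"tx": -0.002, "ty": 0.001, "tz": 0.08, "wx": 0.1, "wy": -0.2, "wz": 0, "claw": 0.06}
    - {"tx": -0.002, "ty": 0.001, "tz": 0.08, "wx": 0.1, "wy": -0.2, "wz": 0, "claw": 0.06}
    - {"tx": -0.002, "ty": 0.001, "tz": 0.08, "wx": 0.1, "wy": -0.2, "wz": 0, "claw": 0.04}
    - {"tx": -0.002, "ty": 0.001, "tz": 0.08, "wx": 0.1, "wy": -0.2, "wz": 0, "claw": 0.03}
    - {"tx": -0.002, "ty": 0.001, "tz": 0.08, "wx": 0.1, "wy": -0.2, "wz": 0, "claw": 0.02}
    - {"tx": -0.002, "ty": 0.001, "tz": 0.08, "wx": 0.1, "wy": -0.2, "wz": 0, "claw": 0.02}
    - {"tx": -0.002, "ty": 0.001, "tz": 0.08, "wx": 0.1, "wy": -0.2, "wz": 0, "claw": 0.02}

```text
time: 9.1
eef_pos: [575.7, -21.6, 159.9]
orientation: [179.8, 0.0, 101.9]
contact_force: [-0.1, 0.4, 6.9]
finger_gap: 30.5
```

```bash
python3 go.py 574,-22,220,102 445,10,220,102 461,320,220,102
```

```text
t 9.1 [575.7 -21.6 159.9] [1.7976e+02 2.0000e-02 1.0194e+02] gap 30.5 F [-0.1  0.4  6.9] q [ -2.  18. -15.  57.   0.  76.]
574,-22,220,102 t [-0.     -0.0015 -0.0601] w [ 0.24  0.02 -0.06]
445,10,220,102 t [ 0.0579 -0.1211 -0.0606] w [ 0.24  0.02 -0.06]
461,320,220,102 t [ 0.3579 -0.0413 -0.0604] w [ 0.24  0.02 -0.06]
```

>>> jog_arm:
  increments:
    - {"tx": 0, "ty": 0, "tz": -0.012, "wx": 0.2, "wy": 0, "wz": 0, "claw": 0.02}
    - {"tx": 0, "ty": 0, "tz": -0.035, "wx": 0.2, "wy": 0, "wz": 0, "claw": 0.02}
    - {"tx": 0.003, "ty": -0.01, "tz": -0.055, "wx": 0.2, "wy": 0, "wz": 0, "claw": 0.02}
    - {"tx": 0.015, "ty": -0.03, "tz": -0.062, "wx": 0.2, "wy": 0, "wz": 0, "claw": 0.02}
    - {"tx": 0.03, "ty": -0.06, "tz": -0.062, "wx": 0.2, "wy": 0, "wz": 0, "claw": 0.02}
    - {"tx": 0.045, "ty": -0.088, "tz": -0.062, "wx": 0.2, "wy": 0, "wz": 0, "claw": 0.02}
    - {"tx": 0.06, "ty": -0.112, "tz": -0.062, "wx": 0.2, "wy": 0, "wz": 0, "claw": 0.02}
    - {"tx": 0.08, "ty": -0.119, "tz": -0.062, "wx": 0.2, "wy": 0, "wz": 0, "claw": 0.02}
    - {"tx": 0.105, "ty": -0.114, "tz": -0.062, "wx": 0.2, "wy": 0, "wz": 0, "claw": 0.02}
    - {"tx": 0.135, "ty": -0.105, "tz": -0.062, "wx": 0.2, "wy": 0, "wz": 0, "claw": 0.02}
    - {"tx": 0.165, "ty": -0.096, "tz": -0.062, "wx": 0.2, "wy": 0, "wz": 0, "claw": 0.02}
    - {"tx": 0.195, "ty": -0.086, "tz": -0.062, "wx": 0.2, "wy": 0, "wz": 0, "claw": 0.02}
    - {"tx": 0.225, "ty": -0.077, "tz": -0.062, "wx": 0.2, "wy": 0, "wz": 0, "claw": 0.02}
    - {"tx": 0.255, "ty": -0.068, "tz": -0.062, "wx": 0.2, "wy": 0, "wz": 0, "claw": 0.02}
    - {"tx": 0.285, "ty": -0.06, "tz": -0.062, "wx": 0.2, "wy": 0, "wz": 0, "claw": 0.02}
    - {"tx": 0.315, "ty": -0.052, "tz": -0.062, "wx": 0.2, "wy": 0, "wz": 0, "claw": 0.02}
    - {"tx": 0.34, "ty": -0.045, "tz": -0.062, "wx": 0.2, "wy": 0, "wz": 0, "claw": 0.02}
    - {"tx": 0.354, "ty": -0.042, "tz": -0.062, "wx": 0.2, "wy": 0, "wz": 0, "claw": 0.02}
    - {"tx": 0.358, "ty": -0.041, "tz": -0.062, "wx": 0.2, "wy": 0, "wz": 0, "claw": 0.02}
    - {"tx": 0.358, "ty": -0.041, "tz": -0.062, "wx": 0.2, "wy": 0, "wz": 0, "claw": 0.02}

```text
time: 11.1
eef_pos: [461.1, 319.7, 221.3]
orientation: [-180.0, 0.1, 102.0]
contact_force: [-0.2, -1.1, -3.7]
finger_gap: 30.5
```

```bash
python3 go.py 461,320,158,102; python3 - <<'E'
from h import *
c=arm.camera('side');crop(c,0,80,300,225,2.5,'pics/s6.png')
E
```

```text
t 11.1 [461.1 319.7 221.3] [-1.8000e+02  7.0000e-02  1.0195e+02] gap 30.5 F [-0.2 -1.1 -3.7] q [ 35.  15. -11.  64.  -0. 113.]
461,320,158,102 t [ 0.0004 -0.      0.0633] w [-0.    0.07 -0.05]
```

View pics/s6.png

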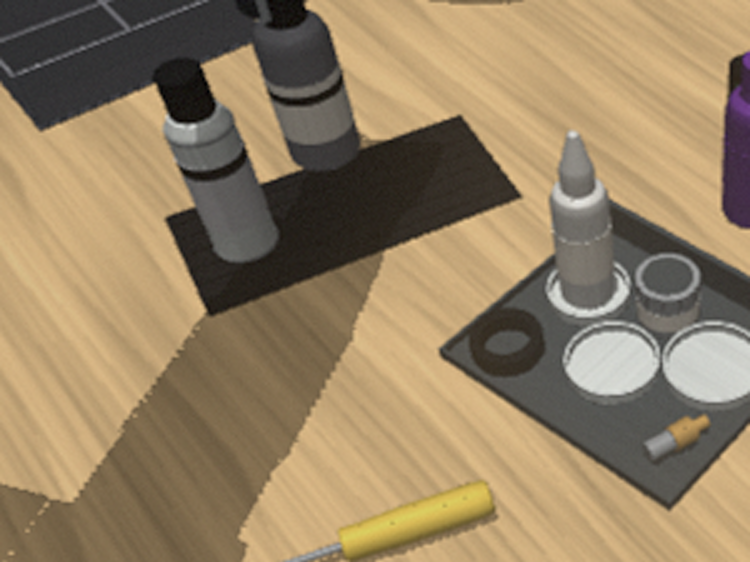

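The oil bottle hangs upright above the middle of the mat. Lower, release, rise.

>>> jog_arm:
  increments:
    - {"tx": 0, "ty": 0, "tz": 0.02, "wx": 0, "wy": 0, "wz": 0, "claw": 0.02}
    - {"tx": 0, "ty": 0, "tz": 0.04, "wx": 0, "wy": 0, "wz": 0, "claw": 0.02}
    - {"tx": 0, "ty": 0, "tz": 0.055, "wx": 0, "wy": 0, "wz": 0, "claw": 0.02}
    - {"tx": 0, "ty": 0, "tz": 0.061, "wx": 0, "wy": 0, "wz": 0, "claw": 0.02}
    - {"tx": 0, "ty": 0, "tz": 0.064, "wx": 0, "wy": 0, "wz": 0, "claw": 0.02}
    - {"tx": 0, "ty": 0, "tz": 0.064, "wx": 0, "wy": 0, "wz": 0, "claw": 0.02}
    - {"tx": 0, "ty": 0, "tz": 0.064, "wx": 0, "wy": 0, "wz": 0, "claw": 0.02}
    - {"tx": 0, "ty": 0, "tz": 0.064, "wx": 0, "wy": 0, "wz": 0, "claw": 0.04}
    - {"tx": 0, "ty": 0, "tz": 0.064, "wx": 0, "wy": 0, "wz": 0, "claw": 0.055}
    - {"tx": 0, "ty": 0, "tz": 0.064, "wx": 0, "wy": 0, "wz": 0, "claw": 0.055}
    - {"tx": 0, "ty": 0, "tz": 0.04, "wx": 0, "wy": 0, "wz": 0, "claw": 0.055}
    - {"tx": 0, "ty": 0, "tz": 0, "wx": 0, "wy": 0, "wz": 0, "claw": 0.055}
    - {"tx": 0, "ty": 0, "tz": -0.015, "wx": 0, "wy": 0, "wz": 0, "claw": 0.055}

```text
time: 12.45
eef_pos: [462.4, 320.2, 240.1]
orientation: [179.8, -0.0, 101.9]
contact_force: [0.9, 0.6, 0.4]
finger_gap: 55.0
```

```bash
python3 go.py 552,102,230,102
```

```text
t 12.4 [462.4 320.2 240.1] [ 1.7975e+02 -2.0000e-02  1.0192e+02] gap 55.0 F [0.9 0.6 0.4] q [ 35.  14. -10.  66.  -0. 113.]
552,102,230,102 t [-0.232   0.0426  0.0102] w [ 0.25 -0.02 -0.08]
```

>>> jog_arm:
  increments:
    - {"tx": -0.232, "ty": 0.043, "tz": 0.01, "wx": 0.2, "wy": 0, "wz": 0, "claw": 0.06}
    - {"tx": -0.232, "ty": 0.043, "tz": 0.01, "wx": 0.2, "wy": 0, "wz": 0, "claw": 0.06}
    - {"tx": -0.232, "ty": 0.043, "tz": 0.01, "wx": 0.2, "wy": 0, "wz": 0, "claw": 0.06}
    - {"tx": -0.232, "ty": 0.043, "tz": 0.01, "wx": 0.2, "wy": 0, "wz": 0, "claw": 0.06}
    - {"tx": -0.232, "ty": 0.043, "tz": 0.01, "wx": 0.2, "wy": 0, "wz": 0, "claw": 0.06}
    - {"tx": -0.232, "ty": 0.043, "tz": 0.01, "wx": 0.2, "wy": 0, "wz": 0, "claw": 0.06}
    - {"tx": -0.232, "ty": 0.043, "tz": 0.01, "wx": 0.2, "wy": 0, "wz": 0, "claw": 0.06}
    - {"tx": -0.232, "ty": 0.043, "tz": 0.01, "wx": 0.2, "wy": 0, "wz": 0, "claw": 0.06}

```text
time: 13.25
eef_pos: [552.1, 102.9, 230.3]
orientation: [180.0, -0.0, 102.0]
contact_force: [0.5, 0.3, -0.3]
finger_gap: 60.1
```

```bash
python3 go.py 552,101,141,102 ; python3 - <<'E'
from h import *
c=arm.camera('wrist');cv2.imwrite('pics/w7.png',c['frame']);print(px(c,(552,101,166)),px(c,(552,101,134)))
W=cloud(c)
for z in(120,130,140,150,160):
    m=(abs(W[...,2]-z)<4)&(np.hypot(W[...,0]-552,W[...,1]-101)<25)
    print(z,m.sum(),cv2.minEnclosingCircle(W[m][:,:2].astype(np.float32)) if m.sum()>3 else 0)
E
```

```text
t 13.2 [552.1 102.9 230.3] [ 1.7995e+02 -5.0000e-02  1.0197e+02] gap 60.1 F [ 0.5  0.3 -0.3] q [ 11.  14. -11.  65.   0.  89.]
552,101,141,102 t [-0.0019 -0.0006  0.0893] w [ 0.05 -0.05 -0.03]
[278.37589286 235.94721032] [278.42605926 219.4608628 ]
120 241 ((554.6336059570312, 103.52092742919922), 16.79430389404297)
130 98 ((554.2405395507812, 104.90612030029297), 12.66710090637207)
140 333 ((554.5073852539062, 103.21991729736328), 12.521261215209961)
150 247 ((554.5379638671875, 103.19349670410156), 9.505341529846191)
160 206 ((554.4268798828125, 103.24555969238281), 6.850279331207275)
```

View pics/w7.png

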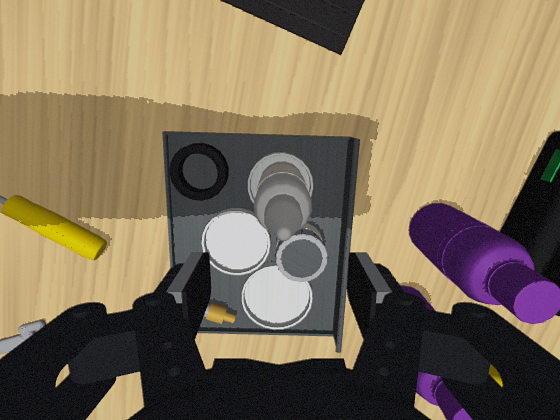

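The nozzle axis measures (554,103), between the fingers. Descend to the collar; the tip must stay above the shoulder at z=116.

>>> jog_arm:
  increments:
    - {"tx": 0, "ty": 0.001, "tz": 0.025, "wx": 0, "wy": 0, "wz": 0, "claw": 0.06}
    - {"tx": 0, "ty": 0.001, "tz": 0.055, "wx": 0, "wy": 0, "wz": 0, "claw": 0.06}
    - {"tx": 0, "ty": 0.001, "tz": 0.08, "wx": 0, "wy": 0, "wz": 0, "claw": 0.06}
    - {"tx": 0, "ty": 0.001, "tz": 0.09, "wx": 0, "wy": 0, "wz": 0, "claw": 0.06}
    - {"tx": 0, "ty": 0.001, "tz": 0.09, "wx": 0, "wy": 0, "wz": 0, "claw": 0.06}
    - {"tx": 0, "ty": 0.001, "tz": 0.09, "wx": 0, "wy": 0, "wz": 0, "claw": 0.04}
    - {"tx": 0, "ty": 0.001, "tz": 0.09, "wx": 0, "wy": 0, "wz": 0, "claw": 0.03}
    - {"tx": 0, "ty": 0.001, "tz": 0.09, "wx": 0, "wy": 0, "wz": 0, "claw": 0.02}
    - {"tx": 0, "ty": 0.001, "tz": 0.09, "wx": 0, "wy": 0, "wz": 0, "claw": 0.015}
    - {"tx": 0, "ty": 0.001, "tz": 0.09, "wx": 0, "wy": 0, "wz": 0, "claw": 0.015}
    - {"tx": 0, "ty": 0.001, "tz": 0.09, "wx": 0, "wy": 0, "wz": 0, "claw": 0.015}

```text
time: 14.4
eef_pos: [554.4, 103.7, 142.0]
orientation: [179.8, -0.1, 102.0]
contact_force: [0.1, 0.4, 7.5]
finger_gap: 24.0
```

```bash
python3 go.py 545,305,205,102
```

```text
t 14.4 [554.4 103.7 142. ] [ 1.7977e+02 -5.0000e-02  1.0200e+02] gap 24.0 F [0.1 0.4 7.5] q [ 11.  18. -18.  54.   0.  89.]
545,305,205,102 t [ 0.1989  0.0329 -0.0627] w [ 0.23 -0.05 -0.  ]
```

>>> jog_arm:
  increments:
    - {"tx": 0, "ty": 0, "tz": -0.012, "wx": 0.2, "wy": 0, "wz": 0, "claw": 0.015}
    - {"tx": 0, "ty": 0, "tz": -0.035, "wx": 0.2, "wy": 0, "wz": 0, "claw": 0.015}
    - {"tx": 0.005, "ty": 0.001, "tz": -0.055, "wx": 0.2, "wy": 0, "wz": 0, "claw": 0.015}
    - {"tx": 0.025, "ty": 0.004, "tz": -0.062, "wx": 0.2, "wy": 0, "wz": 0, "claw": 0.015}
    - {"tx": 0.055, "ty": 0.009, "tz": -0.062, "wx": 0.2, "wy": 0, "wz": 0, "claw": 0.015}
    - {"tx": 0.085, "ty": 0.014, "tz": -0.062, "wx": 0.2, "wy": 0, "wz": 0, "claw": 0.015}
    - {"tx": 0.115, "ty": 0.019, "tz": -0.062, "wx": 0.2, "wy": 0, "wz": 0, "claw": 0.015}
    - {"tx": 0.145, "ty": 0.024, "tz": -0.062, "wx": 0.2, "wy": 0, "wz": 0, "claw": 0.015}
    - {"tx": 0.175, "ty": 0.029, "tz": -0.062, "wx": 0.2, "wy": 0, "wz": 0, "claw": 0.015}
    - {"tx": 0.193, "ty": 0.032, "tz": -0.062, "wx": 0.2, "wy": 0, "wz": 0, "claw": 0.015}
    - {"tx": 0.199, "ty": 0.033, "tz": -0.062, "wx": 0.2, "wy": 0, "wz": 0, "claw": 0.015}
    - {"tx": 0.199, "ty": 0.033, "tz": -0.062, "wx": 0.2, "wy": 0, "wz": 0, "claw": 0.015}
    - {"tx": 0.199, "ty": 0.033, "tz": -0.062, "wx": 0.2, "wy": 0, "wz": 0, "claw": 0.015}

```text
time: 15.7
eef_pos: [545.1, 304.0, 204.2]
orientation: [-180.0, -0.0, 102.0]
contact_force: [-0.2, -0.1, -1.8]
finger_gap: 24.0
```

```bash
python3 go.py 545,305,140,102; python3 - <<'E'
from h import *
c=arm.camera('side');crop(c,0,80,300,225,2.5,'pics/s8.png')
E
```

```text
t 15.7 [545.1 304.  204.2] [-180.     -0.    101.95] gap 24.0 F [-0.2 -0.1 -1.8] q [ 29.  22.  -4.  64.   0. 107.]
545,305,140,102 t [0.001  0.0001 0.0642] w [-0.   -0.   -0.05]
```

View pics/s8.png

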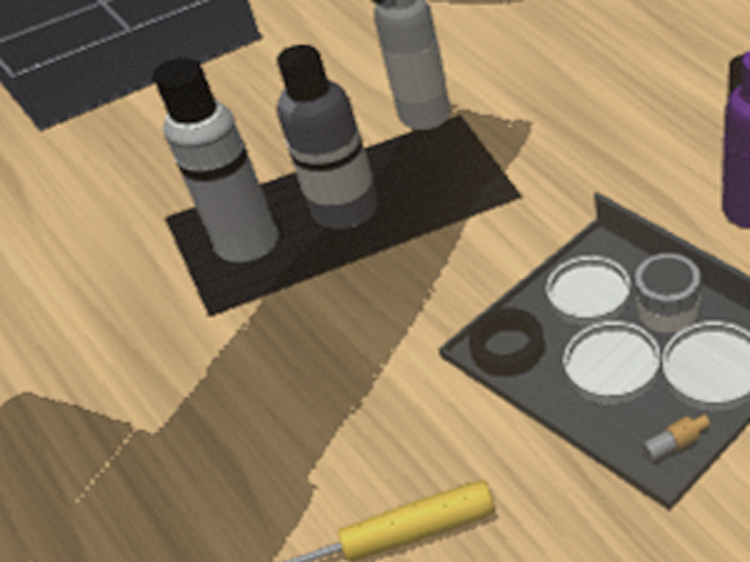

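The oil bottle and the aerosol both stand. The nozzle bottle is over its slot, so lower, release, rise.

>>> jog_arm:
  increments:
    - {"tx": 0.001, "ty": 0, "tz": 0.02, "wx": 0, "wy": 0, "wz": 0, "claw": 0.015}
    - {"tx": 0.001, "ty": 0, "tz": 0.04, "wx": 0, "wy": 0, "wz": 0, "claw": 0.015}
    - {"tx": 0.001, "ty": 0, "tz": 0.055, "wx": 0, "wy": 0, "wz": 0, "claw": 0.015}
    - {"tx": 0.001, "ty": 0, "tz": 0.062, "wx": 0, "wy": 0, "wz": 0, "claw": 0.015}
    - {"tx": 0.001, "ty": 0, "tz": 0.065, "wx": 0, "wy": 0, "wz": 0, "claw": 0.015}
    - {"tx": 0.001, "ty": 0, "tz": 0.065, "wx": 0, "wy": 0, "wz": 0, "claw": 0.015}
    - {"tx": 0.001, "ty": 0, "tz": 0.065, "wx": 0, "wy": 0, "wz": 0, "claw": 0.015}
    - {"tx": 0.001, "ty": 0, "tz": 0.065, "wx": 0, "wy": 0, "wz": 0, "claw": 0.035}
    - {"tx": 0.001, "ty": 0, "tz": 0.065, "wx": 0, "wy": 0, "wz": 0, "claw": 0.055}
    - {"tx": 0.001, "ty": 0, "tz": 0.065, "wx": 0, "wy": 0, "wz": 0, "claw": 0.055}
    - {"tx": 0.001, "ty": 0, "tz": 0.04, "wx": 0, "wy": 0, "wz": 0, "claw": 0.055}
    - {"tx": 0.001, "ty": 0, "tz": 0, "wx": 0, "wy": 0, "wz": 0, "claw": 0.055}
    - {"tx": 0.001, "ty": 0, "tz": -0.03, "wx": 0, "wy": 0, "wz": 0, "claw": 0.055}

```text
time: 17.05
eef_pos: [545.1, 304.9, 236.1]
orientation: [179.9, -0.0, 101.9]
contact_force: [-0.5, 0.4, -0.3]
finger_gap: 54.9
```

```bash
python3 go.py 584,43,120,12; python3 - <<'E'
from h import *
c=arm.camera('side');crop(c,0,80,300,225,2.5,'pics/s9.png')
c=arm.camera('top');crop(c,200,165,145,120,5,'pics/t9.png')
W=cloud(c)
xy=(584,43);m=(abs(W[...,2]-48)<5)&(np.hypot(W[...,0]-584,W[...,1]-43)<32)
print(cv2.minEnclosingCircle(W[m][:,:2].astype(np.float32)))
E
```

```text
t 17.1 [545.1 304.9 236.1] [ 1.7995e+02 -2.0000e-02  1.0193e+02] gap 54.9 F [-0.5  0.4 -0.3] q [ 29.  21.  -1.  68.   0. 107.]
584,43,120,12 t [-0.2643 -0.0162  0.116 ] w [ 2.000e-02 -6.000e-02  8.993e+01]
((584.5709228515625, 42.91392135620117), 25.050643920898438)
```

View pics/s9.png

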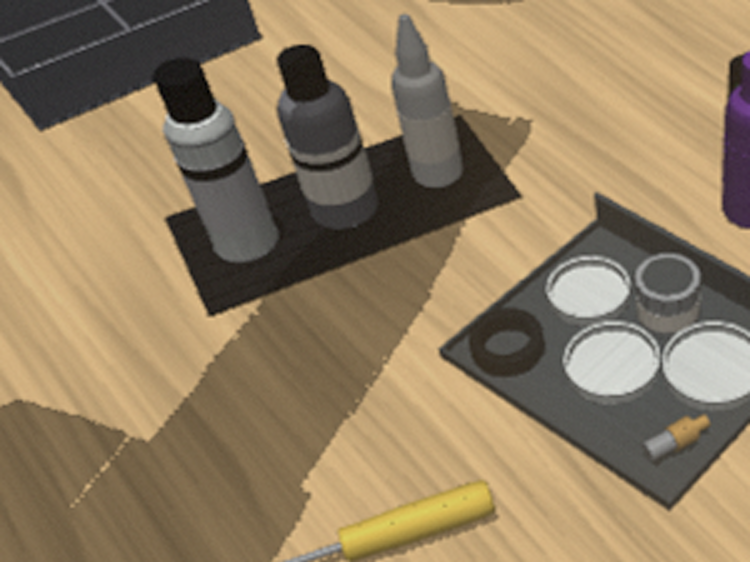

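View pics/t9.png

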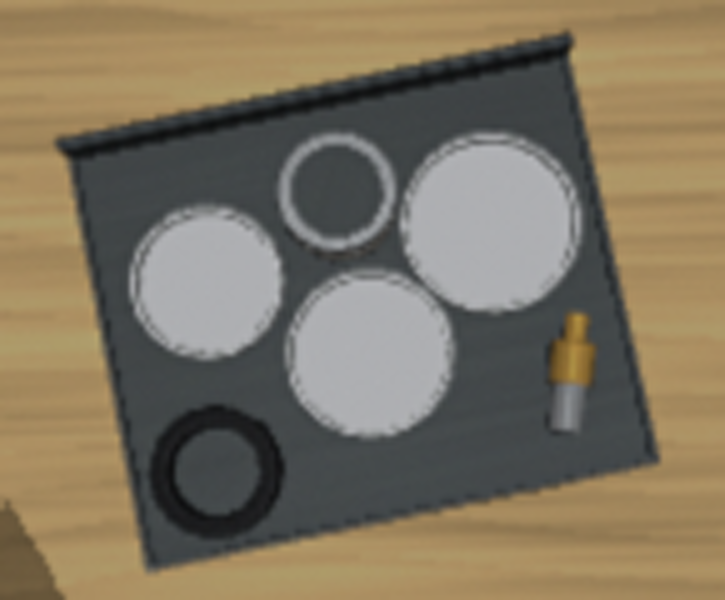

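All three stand on the mat, the cups are empty and the tin hasn't moved (584.5,43). Now move over the tin, with the jaws along the tray's y, which clears the back rim.

>>> jog_arm:
  increments:
    - {"tx": -0.264, "ty": -0.016, "tz": 0, "wx": 0, "wy": 0, "wz": 90, "claw": 0.075}
    - {"tx": -0.264, "ty": -0.016, "tz": 0, "wx": 0, "wy": 0, "wz": 90, "claw": 0.075}
    - {"tx": -0.264, "ty": -0.016, "tz": 0, "wx": 0, "wy": 0, "wz": 90, "claw": 0.075}
    - {"tx": -0.264, "ty": -0.016, "tz": 0, "wx": 0, "wy": 0, "wz": 90, "claw": 0.075}
    - {"tx": -0.264, "ty": -0.016, "tz": 0.05, "wx": 0, "wy": 0, "wz": 90, "claw": 0.075}
    - {"tx": -0.264, "ty": -0.016, "tz": 0.116, "wx": 0, "wy": 0, "wz": 90, "claw": 0.075}
    - {"tx": -0.264, "ty": -0.016, "tz": 0.116, "wx": 0, "wy": 0, "wz": 90, "claw": 0.075}
    - {"tx": -0.264, "ty": -0.016, "tz": 0.116, "wx": 0, "wy": 0, "wz": 90, "claw": 0.075}
    - {"tx": -0.264, "ty": -0.016, "tz": 0.116, "wx": 0, "wy": 0, "wz": 90, "claw": 0.075}
    - {"tx": -0.264, "ty": -0.016, "tz": 0.116, "wx": 0, "wy": 0, "wz": 90, "claw": 0.075}
    - {"tx": -0.264, "ty": -0.016, "tz": 0.116, "wx": 0, "wy": 0, "wz": 90, "claw": 0.075}
    - {"tx": -0.264, "ty": -0.016, "tz": 0.116, "wx": 0, "wy": 0, "wz": 90, "claw": 0.075}
    - {"tx": -0.264, "ty": -0.016, "tz": 0.116, "wx": 0, "wy": 0, "wz": 90, "claw": 0.075}

```text
time: 18.45
eef_pos: [586.9, 45.1, 122.3]
orientation: [-179.8, -0.4, 12.0]
contact_force: [0.7, -0.1, -0.2]
finger_gap: 74.8
```

```bash
python3 go.py 584,43,43,12; python3 - <<'E'
from h import *
c=arm.camera('wrist');cv2.imwrite('pics/w10.png',c['frame'])
W=cloud(c);m=(abs(W[...,2]-48)<5)&(np.hypot(W[...,0]-584,W[...,1]-43)<32)
print(m.sum(),cv2.minEnclosingCircle(W[m][:,:2].astype(np.float32)))
t=arm.camera('top')
def back(u,v,z):
    K=t['K'];d=t['R'].T@np.linalg.solve(K,[u,v,1.]);o=-t['R'].T@t['t'];return (o+d*(z-o[2])/d[2]).round(1)
for n,u,v in[('noz',206,282),('aer',370,353),('oil',491,222)]: print(n,back((u+.5)/5-.5+200,(v+.5)/5-.5+165,15))
E
```

```text
t 18.4 [586.9  45.1 122.3] [-179.85   -0.44   12.04] gap 74.8 F [ 0.7 -0.1 -0.2] q [  4.  21. -16.  52.   0. 172.]
584,43,43,12 t [-0.0039  0.0016  0.0793] w [-0.15 -0.44  0.04]
5153 ((586.9368896484375, 42.005226135253906), 25.743064880371094)
noz [551.7 100.5  15. ]
aer [519.3  30.9  15. ]
oil [574.2 -22.6  15. ]
```

View pics/w10.png

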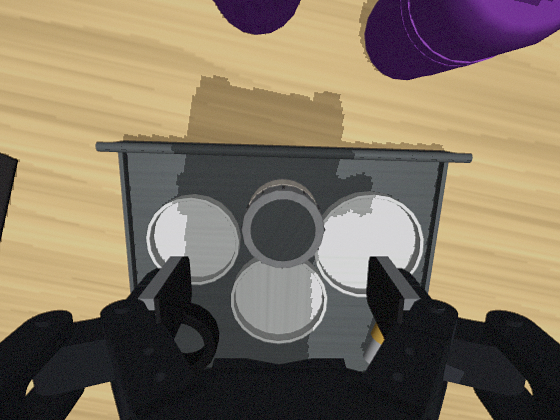

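The tin is centred between the jaws at (283,229), and the paths beside it are clear. Descend and grip.

>>> jog_arm:
  increments:
    - {"tx": -0.003, "ty": 0.002, "tz": 0.025, "wx": -0.1, "wy": -0.4, "wz": 0, "claw": 0.075}
    - {"tx": -0.003, "ty": 0.002, "tz": 0.05, "wx": -0.1, "wy": -0.4, "wz": 0, "claw": 0.075}
    - {"tx": -0.003, "ty": 0.002, "tz": 0.07, "wx": -0.1, "wy": -0.4, "wz": 0, "claw": 0.075}
    - {"tx": -0.003, "ty": 0.002, "tz": 0.078, "wx": -0.1, "wy": -0.4, "wz": 0, "claw": 0.075}
    - {"tx": -0.003, "ty": 0.002, "tz": 0.078, "wx": -0.1, "wy": -0.4, "wz": 0, "claw": 0.075}
    - {"tx": -0.003, "ty": 0.002, "tz": 0.078, "wx": -0.1, "wy": -0.4, "wz": 0, "claw": 0.055}
    - {"tx": -0.003, "ty": 0.002, "tz": 0.078, "wx": -0.1, "wy": -0.4, "wz": 0, "claw": 0.045}
    - {"tx": -0.003, "ty": 0.002, "tz": 0.078, "wx": -0.1, "wy": -0.4, "wz": 0, "claw": 0.04}
    - {"tx": -0.003, "ty": 0.002, "tz": 0.078, "wx": -0.1, "wy": -0.4, "wz": 0, "claw": 0.04}
    - {"tx": -0.003, "ty": 0.002, "tz": 0.078, "wx": -0.1, "wy": -0.4, "wz": 0, "claw": 0.04}

```text
time: 19.55
eef_pos: [586.3, 42.9, 46.0]
orientation: [-180.0, -0.2, 12.0]
contact_force: [-0.5, -0.1, 5.6]
finger_gap: 48.9
```

```bash
python3 go.py 584,43,120,12 502,-318.5,100,12
```

```text
t 19.6 [586.3  42.9  46. ] [-179.97   -0.2    12.01] gap 48.9 F [-0.5 -0.1  5.6] q [  4.  26. -20.  44.   0. 172.]
584,43,120,12 t [-0.002  -0.0006 -0.074 ] w [-0.03 -0.2   0.01]
502,-318.5,100,12 t [-0.1575  0.3359 -0.0547] w [-0.03 -0.2   0.01]
```

Gripped (48.9 mm). Lift and carry to the dish.

>>> jog_arm:
  increments:
    - {"tx": 0, "ty": 0, "tz": -0.015, "wx": 0, "wy": -0.2, "wz": 0, "claw": 0.04}
    - {"tx": 0, "ty": 0, "tz": -0.04, "wx": 0, "wy": -0.2, "wz": 0, "claw": 0.04}
    - {"tx": -0.005, "ty": 0.01, "tz": -0.055, "wx": 0, "wy": -0.2, "wz": 0, "claw": 0.04}
    - {"tx": -0.017, "ty": 0.037, "tz": -0.055, "wx": 0, "wy": -0.2, "wz": 0, "claw": 0.04}
    - {"tx": -0.031, "ty": 0.067, "tz": -0.055, "wx": 0, "wy": -0.2, "wz": 0, "claw": 0.04}
    - {"tx": -0.045, "ty": 0.097, "tz": -0.055, "wx": 0, "wy": -0.2, "wz": 0, "claw": 0.04}
    - {"tx": -0.06, "ty": 0.127, "tz": -0.055, "wx": 0, "wy": -0.2, "wz": 0, "claw": 0.04}
    - {"tx": -0.074, "ty": 0.157, "tz": -0.055, "wx": 0, "wy": -0.2, "wz": 0, "claw": 0.04}
    - {"tx": -0.088, "ty": 0.187, "tz": -0.055, "wx": 0, "wy": -0.2, "wz": 0, "claw": 0.04}
    - {"tx": -0.102, "ty": 0.217, "tz": -0.055, "wx": 0, "wy": -0.2, "wz": 0, "claw": 0.04}
    - {"tx": -0.116, "ty": 0.247, "tz": -0.055, "wx": 0, "wy": -0.2, "wz": 0, "claw": 0.04}
    - {"tx": -0.13, "ty": 0.277, "tz": -0.055, "wx": 0, "wy": -0.2, "wz": 0, "claw": 0.04}
    - {"tx": -0.144, "ty": 0.307, "tz": -0.055, "wx": 0, "wy": -0.2, "wz": 0, "claw": 0.04}
    - {"tx": -0.154, "ty": 0.328, "tz": -0.055, "wx": 0, "wy": -0.2, "wz": 0, "claw": 0.04}
    - {"tx": -0.158, "ty": 0.336, "tz": -0.055, "wx": 0, "wy": -0.2, "wz": 0, "claw": 0.04}
    - {"tx": -0.158, "ty": 0.336, "tz": -0.055, "wx": 0, "wy": -0.2, "wz": 0, "claw": 0.04}
    - {"tx": -0.158, "ty": 0.336, "tz": -0.055, "wx": 0, "wy": -0.2, "wz": 0, "claw": 0.04}

```text
time: 21.25
eef_pos: [501.3, -318.1, 100.2]
orientation: [-179.9, -0.0, 12.0]
contact_force: [0.0, 1.3, -1.2]
finger_gap: 48.9
```

```bash
python3 go.py 502,-318.5,46,12; python3 - <<'E'
from h import *
c=arm.camera('wrist');cv2.imwrite('pics/w11.png',c['frame'])
E
```

```text
t 21.2 [ 501.3 -318.1  100.2] [-179.93   -0.     12.02] gap 48.9 F [ 0.   1.3 -1.2] q [-32.  23. -16.  51.   0. 136.]
502,-318.5,46,12 t [0.0006 0.0006 0.0542] w [-0.07 -0.    0.02]
```

View pics/w11.png

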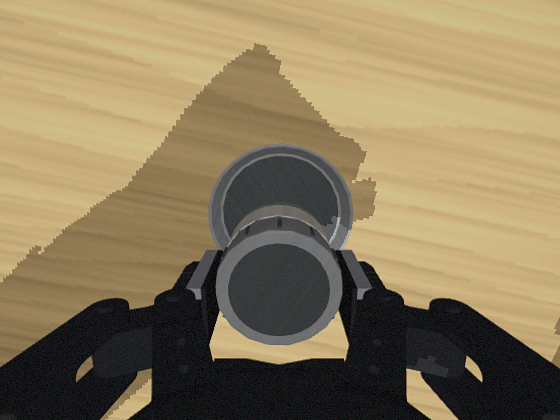

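The tin is held in the jaws above the dish, which is centred in the column (281,207). Lower and release.

>>> jog_arm:
  increments:
    - {"tx": 0.001, "ty": 0, "tz": 0.02, "wx": 0, "wy": 0, "wz": 0, "claw": 0.04}
    - {"tx": 0.001, "ty": 0, "tz": 0.04, "wx": 0, "wy": 0, "wz": 0, "claw": 0.04}
    - {"tx": 0.001, "ty": 0, "tz": 0.051, "wx": 0, "wy": 0, "wz": 0, "claw": 0.04}
    - {"tx": 0.001, "ty": 0, "tz": 0.055, "wx": 0, "wy": 0, "wz": 0, "claw": 0.04}
    - {"tx": 0.001, "ty": 0, "tz": 0.055, "wx": 0, "wy": 0, "wz": 0, "claw": 0.04}
    - {"tx": 0.001, "ty": 0, "tz": 0.055, "wx": 0, "wy": 0, "wz": 0, "claw": 0.04}
    - {"tx": 0.001, "ty": 0, "tz": 0.055, "wx": 0, "wy": 0, "wz": 0, "claw": 0.06}
    - {"tx": 0.001, "ty": 0, "tz": 0.055, "wx": 0, "wy": 0, "wz": 0, "claw": 0.07}
    - {"tx": 0.001, "ty": 0, "tz": 0.055, "wx": 0, "wy": 0, "wz": 0, "claw": 0.07}
    - {"tx": 0.001, "ty": 0, "tz": 0.03, "wx": 0, "wy": 0, "wz": 0, "claw": 0.07}
    - {"tx": 0.001, "ty": 0, "tz": -0.02, "wx": 0, "wy": 0, "wz": 0, "claw": 0.07}
    - {"tx": 0.001, "ty": 0, "tz": -0.07, "wx": 0, "wy": 0, "wz": 0, "claw": 0.07}
    - {"tx": 0.001, "ty": 0, "tz": -0.12, "wx": 0, "wy": 0, "wz": 0, "claw": 0.06}
    - {"tx": 0.001, "ty": 0, "tz": -0.13, "wx": 0, "wy": 0, "wz": 0, "claw": 0.06}

```text
time: 22.7
eef_pos: [505.3, -319.5, 237.0]
orientation: [179.7, -0.4, 12.1]
contact_force: [0.1, -0.1, -0.8]
finger_gap: 60.0
```

```bash
python3 go.py 430,100,236,12 461,320,236,102; python3 - <<'E'
from h import *
c=arm.camera('side');cv2.imwrite('pics/s12.png',c['frame'])
t=arm.camera('top');W=cloud(t)
for n,xy,z,r in[('aer',(378,335),174,28),('oil',(461,320),159,28),('noz',(545,305),150,25),('tin',(502,-318),48,32)]:
    m=(abs(W[...,2]-z)<(8 if n!='noz' else 14))&(np.hypot(W[...,0]-xy[0],W[...,1]-xy[1])<r)
    print(n,m.sum(),W[m].mean(0).round(1) if m.sum() else 0,cv2.minEnclosingCircle(W[m][:,:2].astype(np.float32)) if m.sum() else 0)
E
```

```text
t 22.7 [ 505.3 -319.5  237. ] [179.67  -0.41  12.06] gap 60.0 F [ 0.1 -0.1 -0.8] q [-32.  18.  -5.  67.   0. 136.]
430,100,236,12 t [ 0.014  -0.4259 -0.0014] w [ 0.33 -0.41  0.05]
461,320,236,102 t [ 0.0903 -0.6346 -0.0021] w [ 5.900e-01 -6.000e-02 -8.994e+01]
aer 325 [379.  334.3 173.4] ((378.6764831542969, 335.8127746582031), 17.138282775878906)
oil 268 [459.3 315.6 158.1] ((459.93585205078125, 316.5886535644531), 16.375185012817383)
noz 120 [543.  299.7 149.1] ((543.921875, 302.21246337890625), 11.553942680358887)
tin 478 [ 501.1 -315.    47.9] ((501.1181640625, -315.77215576171875), 24.962230682373047)
```

View pics/s12.png

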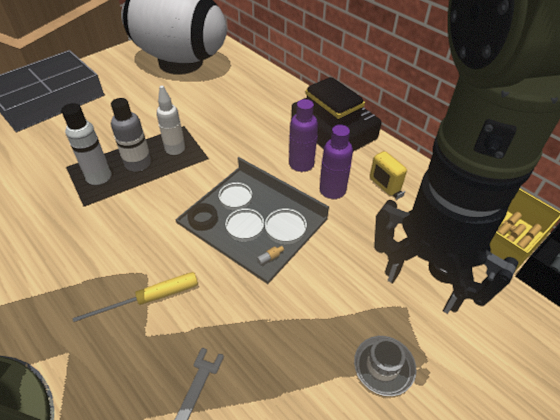

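The tin sits in the dish (top at z≈48) and all three stand on the mat. Return the oil bottle first.

>>> jog_arm:
  increments:
    - {"tx": 0.09, "ty": -0.634, "tz": -0.002, "wx": 0.3, "wy": -0.3, "wz": -90, "claw": 0.06}
    - {"tx": 0.09, "ty": -0.634, "tz": -0.002, "wx": 0.3, "wy": -0.3, "wz": -90, "claw": 0.06}
    - {"tx": 0.09, "ty": -0.634, "tz": -0.002, "wx": 0.3, "wy": -0.3, "wz": -90, "claw": 0.06}
    - {"tx": 0.09, "ty": -0.634, "tz": -0.002, "wx": 0.3, "wy": -0.3, "wz": -90, "claw": 0.06}
    - {"tx": 0.09, "ty": -0.634, "tz": -0.002, "wx": 0.3, "wy": -0.3, "wz": -90, "claw": 0.06}
    - {"tx": 0.09, "ty": -0.634, "tz": -0.002, "wx": 0.3, "wy": -0.3, "wz": -90, "claw": 0.06}
    - {"tx": 0.09, "ty": -0.634, "tz": -0.002, "wx": 0.3, "wy": -0.3, "wz": -90, "claw": 0.06}
    - {"tx": 0.09, "ty": -0.634, "tz": -0.002, "wx": 0.3, "wy": -0.3, "wz": -90, "claw": 0.06}
    - {"tx": 0.09, "ty": -0.634, "tz": -0.002, "wx": 0.3, "wy": -0.3, "wz": -90, "claw": 0.06}
    - {"tx": 0.09, "ty": -0.634, "tz": -0.002, "wx": 0.3, "wy": -0.3, "wz": -90, "claw": 0.06}
    - {"tx": 0.09, "ty": -0.634, "tz": -0.002, "wx": 0.3, "wy": -0.3, "wz": -90, "claw": 0.06}
    - {"tx": 0.09, "ty": -0.634, "tz": -0.002, "wx": 0.3, "wy": -0.3, "wz": -90, "claw": 0.06}
    - {"tx": 0.09, "ty": -0.634, "tz": -0.002, "wx": 0.3, "wy": -0.3, "wz": -90, "claw": 0.06}
    - {"tx": 0.09, "ty": -0.634, "tz": -0.002, "wx": 0.3, "wy": -0.3, "wz": -90, "claw": 0.06}
    - {"tx": 0.09, "ty": -0.634, "tz": -0.002, "wx": 0.3, "wy": -0.3, "wz": -90, "claw": 0.06}
    - {"tx": 0.09, "ty": -0.634, "tz": -0.002, "wx": 0.3, "wy": -0.3, "wz": -90, "claw": 0.06}
    - {"tx": 0.09, "ty": -0.634, "tz": -0.002, "wx": 0.3, "wy": -0.3, "wz": -90, "claw": 0.06}

```text
time: 24.5
eef_pos: [459.4, 318.7, 232.9]
orientation: [-179.8, 0.2, 102.0]
contact_force: [-0.2, 0.3, -0.2]
finger_gap: 60.0
```

```bash
python3 go.py 461,318.5,156,102; python3 - <<'E'
from h import *
c=arm.camera('wrist');cv2.imwrite('pics/w13.png',c['frame'])
W=cloud(c);m=(abs(W[...,2]-159)<7)&(np.hypot(W[...,0]-461,W[...,1]-319)<25)
print(m.sum(),cv2.minEnclosingCircle(W[m][:,:2].astype(np.float32)))
E
```

```text
t 24.5 [459.4 318.7 232.9] [-179.77    0.18  101.96] gap 60.0 F [-0.2  0.3 -0.2] q [ 35.  14. -10.  66.  -0. 113.]
461,318.5,156,102 t [-0.0003  0.0018  0.0769] w [-0.23  0.18 -0.04]
2142 ((461.08465576171875, 317.2764587402344), 15.898001670837402)
```

View pics/w13.png

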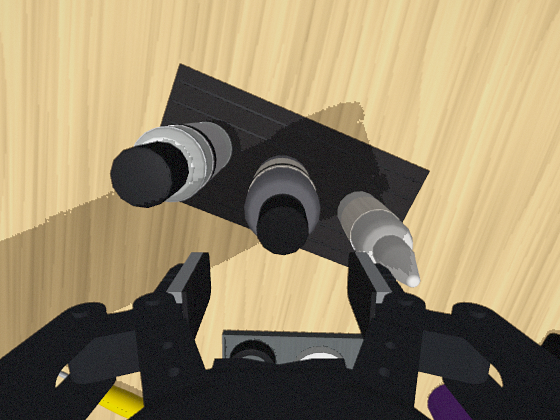

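The oil cap is at (283,224), between the fingers. Descend, grip and carry.

>>> jog_arm:
  increments:
    - {"tx": 0, "ty": 0.002, "tz": 0.025, "wx": -0.2, "wy": 0.2, "wz": 0, "claw": 0.055}
    - {"tx": 0, "ty": 0.002, "tz": 0.05, "wx": -0.2, "wy": 0.2, "wz": 0, "claw": 0.055}
    - {"tx": 0, "ty": 0.002, "tz": 0.07, "wx": -0.2, "wy": 0.2, "wz": 0, "claw": 0.055}
    - {"tx": 0, "ty": 0.002, "tz": 0.077, "wx": -0.2, "wy": 0.2, "wz": 0, "claw": 0.055}
    - {"tx": 0, "ty": 0.002, "tz": 0.077, "wx": -0.2, "wy": 0.2, "wz": 0, "claw": 0.055}
    - {"tx": 0, "ty": 0.002, "tz": 0.077, "wx": -0.2, "wy": 0.2, "wz": 0, "claw": 0.04}
    - {"tx": 0, "ty": 0.002, "tz": 0.077, "wx": -0.2, "wy": 0.2, "wz": 0, "claw": 0.03}
    - {"tx": 0, "ty": 0.002, "tz": 0.077, "wx": -0.2, "wy": 0.2, "wz": 0, "claw": 0.02}
    - {"tx": 0, "ty": 0.002, "tz": 0.077, "wx": -0.2, "wy": 0.2, "wz": 0, "claw": 0.02}
    - {"tx": 0, "ty": 0.002, "tz": 0.077, "wx": -0.2, "wy": 0.2, "wz": 0, "claw": 0.02}

```text
time: 25.55
eef_pos: [462.0, 319.4, 157.7]
orientation: [179.9, -0.1, 102.0]
contact_force: [-1.2, -1.5, 6.5]
finger_gap: 30.5
```

```bash
python3 go.py 461,320,220,102 574,-22.5,220,102
```

```text
t 25.6 [462.  319.4 157.7] [ 1.7988e+02 -8.0000e-02  1.0196e+02] gap 30.5 F [-1.2 -1.5  6.5] q [ 35.  17. -17.  56.   0. 113.]
461,320,220,102 t [ 0.0008 -0.0007 -0.0623] w [ 0.12 -0.08 -0.04]
574,-22.5,220,102 t [-0.3576  0.0388 -0.0627] w [ 0.12 -0.08 -0.04]
```

>>> jog_arm:
  increments:
    - {"tx": 0, "ty": 0, "tz": -0.012, "wx": 0.1, "wy": 0, "wz": 0, "claw": 0.02}
    - {"tx": 0, "ty": 0, "tz": -0.035, "wx": 0.1, "wy": 0, "wz": 0, "claw": 0.02}
    - {"tx": -0.008, "ty": 0.001, "tz": -0.055, "wx": 0.1, "wy": 0, "wz": 0, "claw": 0.02}
    - {"tx": -0.03, "ty": 0.003, "tz": -0.062, "wx": 0.1, "wy": 0, "wz": 0, "claw": 0.02}
    - {"tx": -0.06, "ty": 0.006, "tz": -0.062, "wx": 0.1, "wy": 0, "wz": 0, "claw": 0.02}
    - {"tx": -0.09, "ty": 0.01, "tz": -0.062, "wx": 0.1, "wy": 0, "wz": 0, "claw": 0.02}
    - {"tx": -0.12, "ty": 0.013, "tz": -0.062, "wx": 0.1, "wy": 0, "wz": 0, "claw": 0.02}
    - {"tx": -0.15, "ty": 0.016, "tz": -0.062, "wx": 0.1, "wy": 0, "wz": 0, "claw": 0.02}
    - {"tx": -0.18, "ty": 0.019, "tz": -0.062, "wx": 0.1, "wy": 0, "wz": 0, "claw": 0.02}
    - {"tx": -0.21, "ty": 0.023, "tz": -0.062, "wx": 0.1, "wy": 0, "wz": 0, "claw": 0.02}
    - {"tx": -0.24, "ty": 0.026, "tz": -0.062, "wx": 0.1, "wy": 0, "wz": 0, "claw": 0.02}
    - {"tx": -0.27, "ty": 0.029, "tz": -0.062, "wx": 0.1, "wy": 0, "wz": 0, "claw": 0.02}
    - {"tx": -0.3, "ty": 0.032, "tz": -0.062, "wx": 0.1, "wy": 0, "wz": 0, "claw": 0.02}
    - {"tx": -0.33, "ty": 0.036, "tz": -0.062, "wx": 0.1, "wy": 0, "wz": 0, "claw": 0.02}
    - {"tx": -0.35, "ty": 0.038, "tz": -0.062, "wx": 0.1, "wy": 0, "wz": 0, "claw": 0.02}
    - {"tx": -0.357, "ty": 0.039, "tz": -0.062, "wx": 0.1, "wy": 0, "wz": 0, "claw": 0.02}
    - {"tx": -0.357, "ty": 0.039, "tz": -0.062, "wx": 0.1, "wy": 0, "wz": 0, "claw": 0.02}
    - {"tx": -0.357, "ty": 0.039, "tz": -0.062, "wx": 0.1, "wy": 0, "wz": 0, "claw": 0.02}

```text
time: 27.35
eef_pos: [573.7, -21.0, 219.3]
orientation: [-180.0, -0.1, 102.0]
contact_force: [-0.7, 0.5, -3.7]
finger_gap: 30.7
```

```bash
python3 go.py 575,-22,160,102; python3 - <<'E'
from h import *
c=arm.camera('wrist');cv2.imwrite('pics/w14.png',c['frame'])
c=arm.camera('side');crop(c,170,60,200,200,3,'pics/s14.png')
E
```

```text
t 27.4 [573.7 -21.  219.3] [-1.7999e+02 -1.3000e-01  1.0198e+02] gap 30.7 F [-0.7  0.5 -3.7] q [ -2.  16. -10.  64.   0.  76.]
575,-22,160,102 t [-0.0014  0.0011  0.0593] w [-0.01 -0.13 -0.02]
```

View pics/w14.png

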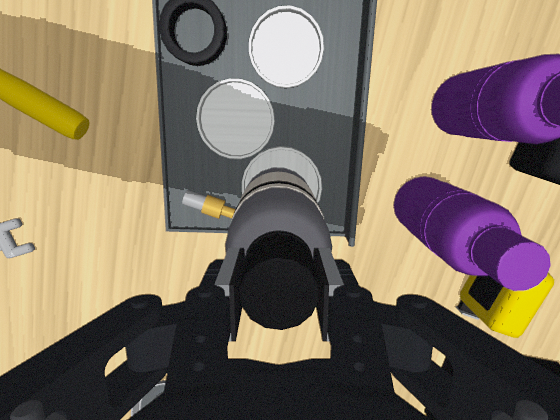

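View pics/s14.png

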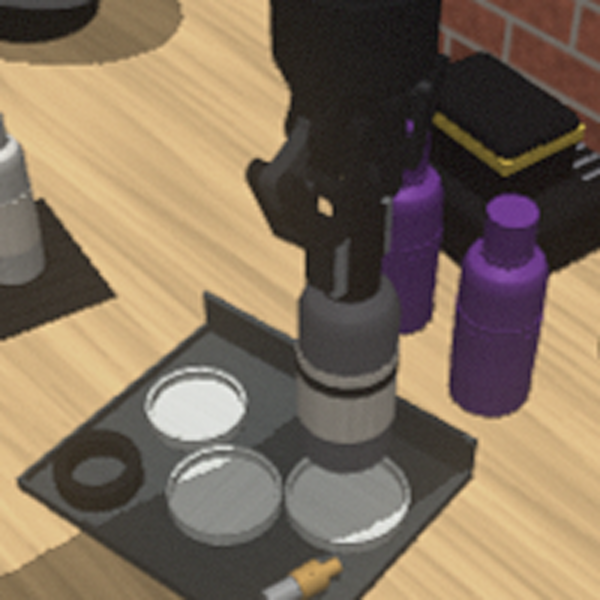

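The oil bottle is upright above its cup, and the columns agree (280 vs 282). Lower in.

>>> jog_arm:
  increments:
    - {"tx": -0.001, "ty": 0.001, "tz": 0.02, "wx": 0, "wy": 0, "wz": 0, "claw": 0.02}
    - {"tx": -0.001, "ty": 0.001, "tz": 0.038, "wx": 0, "wy": 0, "wz": 0, "claw": 0.02}
    - {"tx": -0.001, "ty": 0.001, "tz": 0.05, "wx": 0, "wy": 0, "wz": 0, "claw": 0.02}
    - {"tx": -0.001, "ty": 0.001, "tz": 0.057, "wx": 0, "wy": 0, "wz": 0, "claw": 0.02}
    - {"tx": -0.001, "ty": 0.001, "tz": 0.06, "wx": 0, "wy": 0, "wz": 0, "claw": 0.02}
    - {"tx": -0.001, "ty": 0.001, "tz": 0.06, "wx": 0, "wy": 0, "wz": 0, "claw": 0.02}
    - {"tx": -0.001, "ty": 0.001, "tz": 0.06, "wx": 0, "wy": 0, "wz": 0, "claw": 0.02}

```text
time: 28.15
eef_pos: [575.3, -21.2, 160.0]
orientation: [179.9, -0.1, 102.0]
contact_force: [0.4, 0.2, -4.3]
finger_gap: 30.1
```

>>> jog_arm:
  increments:
    - {"tx": 0, "ty": 0, "tz": 0.001, "wx": 0, "wy": 0, "wz": 0, "claw": 0.02}
    - {"tx": 0, "ty": 0, "tz": 0.001, "wx": 0, "wy": 0, "wz": 0, "claw": 0.02}
    - {"tx": 0, "ty": 0, "tz": 0.001, "wx": 0, "wy": 0, "wz": 0, "claw": 0.04}
    - {"tx": 0, "ty": 0, "tz": 0.001, "wx": 0, "wy": 0, "wz": 0, "claw": 0.055}
    - {"tx": 0, "ty": 0, "tz": 0.001, "wx": 0, "wy": 0, "wz": 0, "claw": 0.055}
    - {"tx": 0, "ty": 0, "tz": -0.03, "wx": 0, "wy": 0, "wz": 0, "claw": 0.055}
    - {"tx": 0, "ty": 0, "tz": -0.06, "wx": 0, "wy": 0, "wz": 0, "claw": 0.055}
    - {"tx": 0, "ty": 0, "tz": -0.075, "wx": 0, "wy": 0, "wz": 0, "claw": 0.055}

```text
time: 28.95
eef_pos: [576.4, -21.4, 237.6]
orientation: [179.7, -0.1, 102.0]
contact_force: [0.6, 0.1, 0.1]
finger_gap: 55.1
```

```bash
python3 go.py 545,304,236,102; python3 - <<'E'
from h import *
c=arm.camera('side');crop(c,170,60,200,200,3,'pics/s15.png')
E
```

```text
t 28.9 [576.4 -21.4 237.6] [ 1.7975e+02 -5.0000e-02  1.0204e+02] gap 55.1 F [0.6 0.1 0.1] q [-2. 16. -8. 66.  0. 76.]
545,304,236,102 t [0.3248 0.0372 0.0021] w [ 0.25 -0.05  0.04]
```

View pics/s15.png

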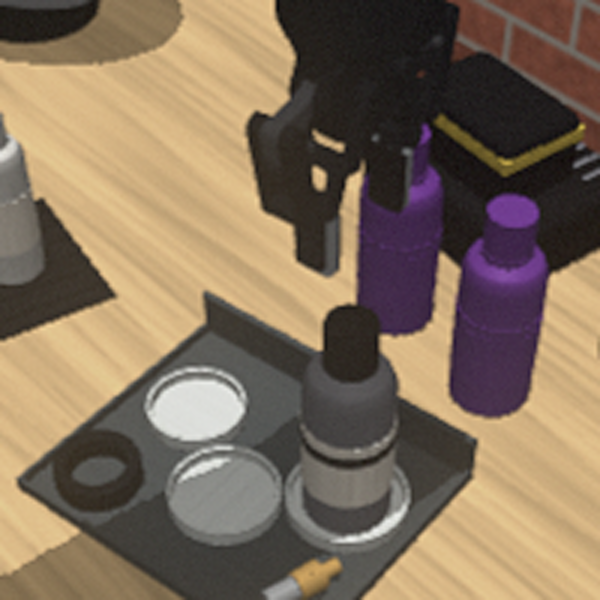

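The oil bottle is back in its cup, upright. Next, the nozzle bottle.

>>> jog_arm:
  increments:
    - {"tx": 0.325, "ty": 0.037, "tz": 0.002, "wx": 0.2, "wy": 0, "wz": 0, "claw": 0.055}
    - {"tx": 0.325, "ty": 0.037, "tz": 0.002, "wx": 0.2, "wy": 0, "wz": 0, "claw": 0.055}
    - {"tx": 0.325, "ty": 0.037, "tz": 0.002, "wx": 0.2, "wy": 0, "wz": 0, "claw": 0.055}
    - {"tx": 0.325, "ty": 0.037, "tz": 0.002, "wx": 0.2, "wy": 0, "wz": 0, "claw": 0.055}
    - {"tx": 0.325, "ty": 0.037, "tz": 0.002, "wx": 0.2, "wy": 0, "wz": 0, "claw": 0.055}
    - {"tx": 0.325, "ty": 0.037, "tz": 0.002, "wx": 0.2, "wy": 0, "wz": 0, "claw": 0.055}
    - {"tx": 0.325, "ty": 0.037, "tz": 0.002, "wx": 0.2, "wy": 0, "wz": 0, "claw": 0.055}
    - {"tx": 0.325, "ty": 0.037, "tz": 0.002, "wx": 0.2, "wy": 0, "wz": 0, "claw": 0.055}
    - {"tx": 0.325, "ty": 0.037, "tz": 0.002, "wx": 0.2, "wy": 0, "wz": 0, "claw": 0.055}
    - {"tx": 0.325, "ty": 0.037, "tz": 0.002, "wx": 0.2, "wy": 0, "wz": 0, "claw": 0.055}

```text
time: 30.0
eef_pos: [545.6, 303.1, 237.3]
orientation: [179.8, 0.0, 102.0]
contact_force: [0.5, -0.9, -0.1]
finger_gap: 55.2
```

```bash
python3 go.py 545,304,138,102; python3 - <<'E'
from h import *
c=arm.camera('wrist');cv2.imwrite('pics/w16.png',c['frame'])
W=cloud(c)
for z in(140,150,160):
    m=(abs(W[...,2]-z)<4)&(np.hypot(W[...,0]-545,W[...,1]-303)<25)
    print(z,m.sum(),cv2.minEnclosingCircle(W[m][:,:2].astype(np.float32)))
E
```

```text
t 30.0 [545.6 303.1 237.3] [1.7985e+02 2.0000e-02 1.0200e+02] gap 55.2 F [ 0.5 -0.9 -0.1] q [ 29.  21.  -1.  68.  -0. 107.]
545,304,138,102 t [ 0.0011 -0.0007  0.0993] w [ 0.15  0.02 -0.  ]
140 265 ((545.7640991210938, 304.0525817871094), 11.897823333740234)
150 222 ((545.6010131835938, 304.0787048339844), 9.064678192138672)
160 215 ((545.6240844726562, 303.72430419921875), 6.299850940704346)
```

View pics/w16.png

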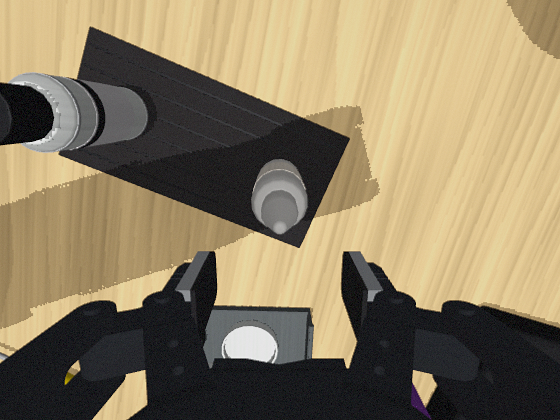

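The nozzle tip is at (280,227), centred. Descend and grip.

>>> jog_arm:
  increments:
    - {"tx": 0.001, "ty": 0, "tz": 0.025, "wx": 0.1, "wy": 0, "wz": 0, "claw": 0.055}
    - {"tx": 0.001, "ty": 0, "tz": 0.055, "wx": 0.1, "wy": 0, "wz": 0, "claw": 0.055}
    - {"tx": 0.001, "ty": 0, "tz": 0.085, "wx": 0.1, "wy": 0, "wz": 0, "claw": 0.055}
    - {"tx": 0.001, "ty": 0, "tz": 0.099, "wx": 0.1, "wy": 0, "wz": 0, "claw": 0.055}
    - {"tx": 0.001, "ty": 0, "tz": 0.099, "wx": 0.1, "wy": 0, "wz": 0, "claw": 0.055}
    - {"tx": 0.001, "ty": 0, "tz": 0.099, "wx": 0.1, "wy": 0, "wz": 0, "claw": 0.04}
    - {"tx": 0.001, "ty": 0, "tz": 0.099, "wx": 0.1, "wy": 0, "wz": 0, "claw": 0.03}
    - {"tx": 0.001, "ty": 0, "tz": 0.099, "wx": 0.1, "wy": 0, "wz": 0, "claw": 0.02}
    - {"tx": 0.001, "ty": 0, "tz": 0.099, "wx": 0.1, "wy": 0, "wz": 0, "claw": 0.015}
    - {"tx": 0.001, "ty": 0, "tz": 0.099, "wx": 0.1, "wy": 0, "wz": 0, "claw": 0.015}
    - {"tx": 0.001, "ty": 0, "tz": 0.099, "wx": 0.1, "wy": 0, "wz": 0, "claw": 0.015}

```text
time: 31.15
eef_pos: [547.0, 304.5, 140.5]
orientation: [179.7, -0.0, 102.0]
contact_force: [-1.2, -1.9, 6.6]
finger_gap: 24.4
```

```bash
python3 go.py 553,102,203,102
```

```text
t 31.1 [547.  304.5 140.5] [ 1.7975e+02 -4.0000e-02  1.0197e+02] gap 24.4 F [-1.2 -1.9  6.6] q [ 29.  24.  -9.  57.  -0. 107.]
553,102,203,102 t [-0.1993 -0.0358 -0.0628] w [ 0.25 -0.04 -0.03]
```

>>> jog_arm:
  increments:
    - {"tx": 0, "ty": 0, "tz": -0.012, "wx": 0.2, "wy": 0, "wz": 0, "claw": 0.015}
    - {"tx": 0, "ty": 0, "tz": -0.035, "wx": 0.2, "wy": 0, "wz": 0, "claw": 0.015}
    - {"tx": -0.005, "ty": -0.001, "tz": -0.055, "wx": 0.2, "wy": 0, "wz": 0, "claw": 0.015}
    - {"tx": -0.025, "ty": -0.004, "tz": -0.062, "wx": 0.2, "wy": 0, "wz": 0, "claw": 0.015}
    - {"tx": -0.055, "ty": -0.01, "tz": -0.062, "wx": 0.2, "wy": 0, "wz": 0, "claw": 0.015}
    - {"tx": -0.085, "ty": -0.015, "tz": -0.062, "wx": 0.2, "wy": 0, "wz": 0, "claw": 0.015}
    - {"tx": -0.115, "ty": -0.021, "tz": -0.062, "wx": 0.2, "wy": 0, "wz": 0, "claw": 0.015}
    - {"tx": -0.145, "ty": -0.026, "tz": -0.062, "wx": 0.2, "wy": 0, "wz": 0, "claw": 0.015}
    - {"tx": -0.175, "ty": -0.031, "tz": -0.062, "wx": 0.2, "wy": 0, "wz": 0, "claw": 0.015}
    - {"tx": -0.193, "ty": -0.035, "tz": -0.062, "wx": 0.2, "wy": 0, "wz": 0, "claw": 0.015}
    - {"tx": -0.199, "ty": -0.036, "tz": -0.062, "wx": 0.2, "wy": 0, "wz": 0, "claw": 0.015}
    - {"tx": -0.199, "ty": -0.036, "tz": -0.062, "wx": 0.2, "wy": 0, "wz": 0, "claw": 0.015}
    - {"tx": -0.199, "ty": -0.036, "tz": -0.062, "wx": 0.2, "wy": 0, "wz": 0, "claw": 0.015}

```text
time: 32.45
eef_pos: [552.8, 102.6, 202.2]
orientation: [179.9, -0.1, 102.0]
contact_force: [0.0, 0.3, -2.5]
finger_gap: 24.2
```

```bash
python3 go.py 553.5,102,142,102; python3 - <<'E'
from h import *
c=arm.camera('wrist');cv2.imwrite('pics/w17.png',c['frame'])
c=arm.camera('side');crop(c,170,60,200,200,3,'pics/s17.png')
E
```

```text
t 32.5 [552.8 102.6 202.2] [ 1.7994e+02 -6.0000e-02  1.0197e+02] gap 24.2 F [ 0.   0.3 -2.5] q [ 10.  15. -13.  62.   0.  89.]
553.5,102,142,102 t [-0.0008  0.0005  0.0602] w [ 0.06 -0.06 -0.03]
```

View pics/w17.png

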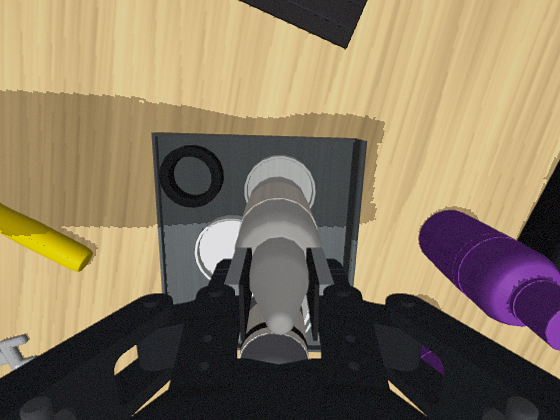

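View pics/s17.png

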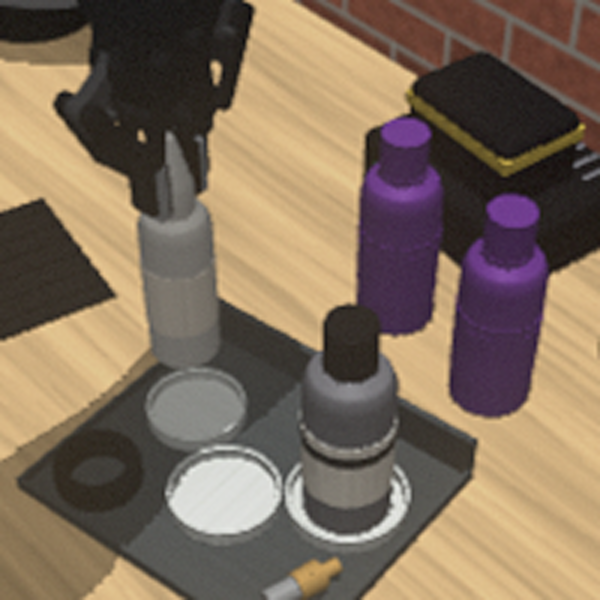

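The nozzle bottle is upright above its cup, columns aligned (~280). Lower, release, rise.

>>> jog_arm:
  increments:
    - {"tx": -0.001, "ty": 0, "tz": 0.02, "wx": 0, "wy": 0, "wz": 0, "claw": 0.015}
    - {"tx": -0.001, "ty": 0, "tz": 0.038, "wx": 0, "wy": 0, "wz": 0, "claw": 0.015}
    - {"tx": -0.001, "ty": 0, "tz": 0.05, "wx": 0, "wy": 0, "wz": 0, "claw": 0.015}
    - {"tx": -0.001, "ty": 0, "tz": 0.057, "wx": 0, "wy": 0, "wz": 0, "claw": 0.015}
    - {"tx": -0.001, "ty": 0, "tz": 0.06, "wx": 0, "wy": 0, "wz": 0, "claw": 0.015}
    - {"tx": -0.001, "ty": 0, "tz": 0.061, "wx": 0, "wy": 0, "wz": 0, "claw": 0.015}
    - {"tx": -0.001, "ty": 0, "tz": 0.061, "wx": 0, "wy": 0, "wz": 0, "claw": 0.015}
    - {"tx": -0.001, "ty": 0, "tz": 0.061, "wx": 0, "wy": 0, "wz": 0, "claw": 0.035}
    - {"tx": -0.001, "ty": 0, "tz": 0.061, "wx": 0, "wy": 0, "wz": 0, "claw": 0.055}
    - {"tx": -0.001, "ty": 0, "tz": 0.061, "wx": 0, "wy": 0, "wz": 0, "claw": 0.055}
    - {"tx": -0.001, "ty": 0, "tz": 0.03, "wx": 0, "wy": 0, "wz": 0, "claw": 0.055}
    - {"tx": -0.001, "ty": 0, "tz": -0.01, "wx": 0, "wy": 0, "wz": 0, "claw": 0.055}
    - {"tx": -0.001, "ty": 0, "tz": -0.034, "wx": 0, "wy": 0, "wz": 0, "claw": 0.055}

```text
time: 33.85
eef_pos: [553.8, 102.3, 238.9]
orientation: [179.8, -0.1, 102.0]
contact_force: [1.3, -1.1, 1.0]
finger_gap: 55.0
```

```bash
python3 go.py 378,334.5,240,102; python3 - <<'E'
from h import *
c=arm.camera('side');crop(c,170,60,200,200,3,'pics/s18.png')
E
```

```text
t 33.9 [553.8 102.3 238.9] [ 1.7980e+02 -5.0000e-02  1.0204e+02] gap 55.0 F [ 1.3 -1.1  1. ] q [ 10.  14. -10.  66.   0.  88.]
378,334.5,240,102 t [ 0.2638 -0.1235 -0.0013] w [ 0.2  -0.05  0.04]
```

View pics/s18.png

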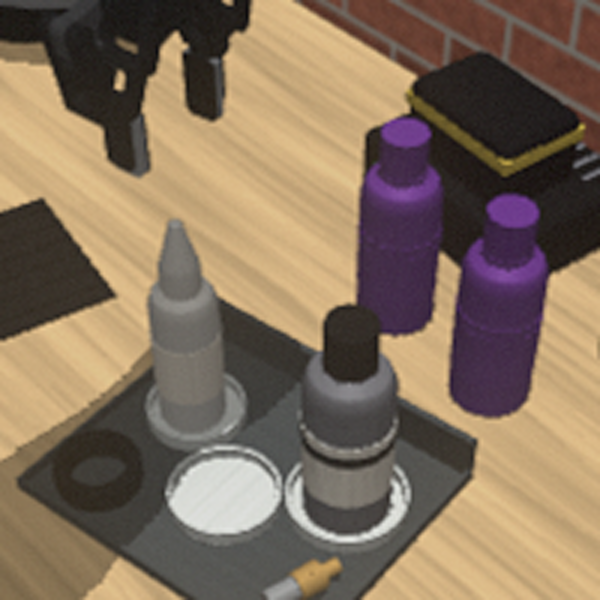

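The nozzle bottle stands in its cup. Last, the aerosol.

>>> jog_arm:
  increments:
    - {"tx": 0.264, "ty": -0.123, "tz": -0.002, "wx": 0.2, "wy": 0, "wz": 0, "claw": 0.06}
    - {"tx": 0.264, "ty": -0.123, "tz": -0.002, "wx": 0.2, "wy": 0, "wz": 0, "claw": 0.06}
    - {"tx": 0.264, "ty": -0.123, "tz": -0.002, "wx": 0.2, "wy": 0, "wz": 0, "claw": 0.06}
    - {"tx": 0.264, "ty": -0.123, "tz": -0.002, "wx": 0.2, "wy": 0, "wz": 0, "claw": 0.06}
    - {"tx": 0.264, "ty": -0.123, "tz": -0.002, "wx": 0.2, "wy": 0, "wz": 0, "claw": 0.06}
    - {"tx": 0.264, "ty": -0.123, "tz": -0.002, "wx": 0.2, "wy": 0, "wz": 0, "claw": 0.06}
    - {"tx": 0.264, "ty": -0.123, "tz": -0.002, "wx": 0.2, "wy": 0, "wz": 0, "claw": 0.06}
    - {"tx": 0.264, "ty": -0.123, "tz": -0.002, "wx": 0.2, "wy": 0, "wz": 0, "claw": 0.06}
    - {"tx": 0.264, "ty": -0.123, "tz": -0.002, "wx": 0.2, "wy": 0, "wz": 0, "claw": 0.06}

```text
time: 34.8
eef_pos: [380.7, 334.4, 243.4]
orientation: [179.7, -0.0, 102.0]
contact_force: [0.1, -0.0, 0.2]
finger_gap: 60.1
```

```bash
python3 go.py 378.5,334.5,162,102; python3 - <<'E'
from h import *
c=arm.camera('wrist');cv2.imwrite('pics/w19.png',c['frame'])
W=cloud(c)
m=(abs(W[...,2]-174)<7)&(np.hypot(W[...,0]-378,W[...,1]-335)<26)
print(m.sum(),cv2.minEnclosingCircle(W[m][:,:2].astype(np.float32)))
E
```

```text
t 34.8 [380.7 334.4 243.4] [ 1.7970e+02 -1.0000e-02  1.0199e+02] gap 60.1 F [ 0.1 -0.   0.2] q [ 41.   8. -17.  65.  -0. 119.]
378.5,334.5,162,102 t [ 0.0005 -0.0026  0.0814] w [ 0.3  -0.01 -0.01]
2524 ((380.1097412109375, 335.8041687011719), 16.909915924072266)
```

View pics/w19.png

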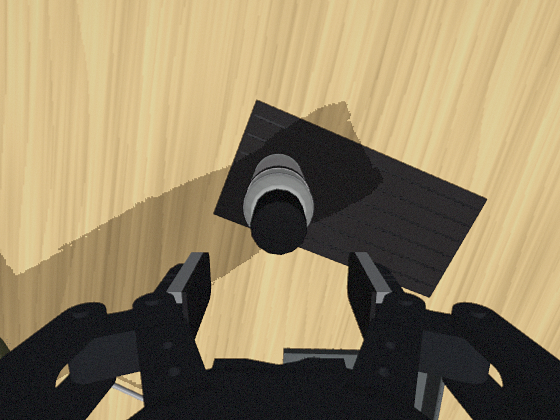

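The cap is at (279,222), centred. Descend and grip.

>>> jog_arm:
  increments:
    - {"tx": 0.001, "ty": -0.002, "tz": 0.025, "wx": 0.3, "wy": 0, "wz": 0, "claw": 0.06}
    - {"tx": 0.001, "ty": -0.002, "tz": 0.05, "wx": 0.3, "wy": 0, "wz": 0, "claw": 0.06}
    - {"tx": 0.001, "ty": -0.002, "tz": 0.072, "wx": 0.3, "wy": 0, "wz": 0, "claw": 0.06}
    - {"tx": 0.001, "ty": -0.002, "tz": 0.081, "wx": 0.3, "wy": 0, "wz": 0, "claw": 0.06}
    - {"tx": 0.001, "ty": -0.002, "tz": 0.081, "wx": 0.3, "wy": 0, "wz": 0, "claw": 0.06}
    - {"tx": 0.001, "ty": -0.002, "tz": 0.081, "wx": 0.3, "wy": 0, "wz": 0, "claw": 0.04}
    - {"tx": 0.001, "ty": -0.002, "tz": 0.081, "wx": 0.3, "wy": 0, "wz": 0, "claw": 0.03}
    - {"tx": 0.001, "ty": -0.002, "tz": 0.081, "wx": 0.3, "wy": 0, "wz": 0, "claw": 0.02}
    - {"tx": 0.001, "ty": -0.002, "tz": 0.081, "wx": 0.3, "wy": 0, "wz": 0, "claw": 0.02}
    - {"tx": 0.001, "ty": -0.002, "tz": 0.081, "wx": 0.3, "wy": 0, "wz": 0, "claw": 0.02}

```text
time: 35.85
eef_pos: [380.0, 335.6, 163.8]
orientation: [179.9, -0.1, 102.0]
contact_force: [0.2, -1.6, 6.1]
finger_gap: 33.2
```

```bash
python3 go.py 430,31,225,102 520.5,30.5,225,102
```

```text
t 35.9 [380.  335.6 163.8] [ 1.7986e+02 -7.0000e-02  1.0195e+02] gap 33.2 F [ 0.2 -1.6  6.1] q [ 41.  11. -24.  55.  -0. 119.]
430,31,225,102 t [-0.3082 -0.014  -0.0617] w [ 0.14 -0.07 -0.05]
520.5,30.5,225,102 t [-0.3275  0.0744 -0.0615] w [ 0.14 -0.07 -0.05]
```

>>> jog_arm:
  increments:
    - {"tx": 0, "ty": 0, "tz": -0.012, "wx": 0.1, "wy": 0, "wz": 0, "claw": 0.02}
    - {"tx": 0, "ty": 0, "tz": -0.035, "wx": 0.1, "wy": 0, "wz": 0, "claw": 0.02}
    - {"tx": -0.008, "ty": 0, "tz": -0.055, "wx": 0.1, "wy": 0, "wz": 0, "claw": 0.02}
    - {"tx": -0.03, "ty": -0.001, "tz": -0.062, "wx": 0.1, "wy": 0, "wz": 0, "claw": 0.02}
    - {"tx": -0.06, "ty": -0.003, "tz": -0.062, "wx": 0.1, "wy": 0, "wz": 0, "claw": 0.02}
    - {"tx": -0.09, "ty": -0.004, "tz": -0.062, "wx": 0.1, "wy": 0, "wz": 0, "claw": 0.02}
    - {"tx": -0.12, "ty": -0.005, "tz": -0.062, "wx": 0.1, "wy": 0, "wz": 0, "claw": 0.02}
    - {"tx": -0.15, "ty": -0.007, "tz": -0.062, "wx": 0.1, "wy": 0, "wz": 0, "claw": 0.02}
    - {"tx": -0.18, "ty": -0.008, "tz": -0.062, "wx": 0.1, "wy": 0, "wz": 0, "claw": 0.02}
    - {"tx": -0.21, "ty": -0.01, "tz": -0.062, "wx": 0.1, "wy": 0, "wz": 0, "claw": 0.02}
    - {"tx": -0.24, "ty": -0.011, "tz": -0.062, "wx": 0.1, "wy": 0, "wz": 0, "claw": 0.02}
    - {"tx": -0.27, "ty": -0.012, "tz": -0.062, "wx": 0.1, "wy": 0, "wz": 0, "claw": 0.02}
    - {"tx": -0.295, "ty": -0.013, "tz": -0.062, "wx": 0.1, "wy": 0, "wz": 0, "claw": 0.02}
    - {"tx": -0.309, "ty": -0.01, "tz": -0.062, "wx": 0.1, "wy": 0, "wz": 0, "claw": 0.02}
    - {"tx": -0.313, "ty": 0.01, "tz": -0.062, "wx": 0.1, "wy": 0, "wz": 0, "claw": 0.02}
    - {"tx": -0.318, "ty": 0.035, "tz": -0.062, "wx": 0.1, "wy": 0, "wz": 0, "claw": 0.02}
    - {"tx": -0.324, "ty": 0.058, "tz": -0.062, "wx": 0.1, "wy": 0, "wz": 0, "claw": 0.02}
    - {"tx": -0.327, "ty": 0.07, "tz": -0.062, "wx": 0.1, "wy": 0, "wz": 0, "claw": 0.02}
    - {"tx": -0.328, "ty": 0.074, "tz": -0.062, "wx": 0.1, "wy": 0, "wz": 0, "claw": 0.02}
    - {"tx": -0.328, "ty": 0.074, "tz": -0.062, "wx": 0.1, "wy": 0, "wz": 0, "claw": 0.02}

```text
time: 37.85
eef_pos: [519.8, 29.9, 225.5]
orientation: [-180.0, -0.1, 102.0]
contact_force: [-0.4, 0.1, -2.8]
finger_gap: 33.0
```

```bash
python3 go.py 520.5,30.5,166,102; python3 - <<'E'
from h import *
c=arm.camera('wrist');cv2.imwrite('pics/w20.png',c['frame'])
c=arm.camera('side');crop(c,170,60,200,200,3,'pics/s20.png')
E
```

```text
t 37.9 [519.8  29.9 225.5] [-1.7998e+02 -9.0000e-02  1.0195e+02] gap 33.0 F [-0.4  0.1 -2.8] q [  3.  10. -16.  63.   0.  81.]
520.5,30.5,166,102 t [0.0003 0.0008 0.0595] w [-0.02 -0.09 -0.05]
```

View pics/w20.png

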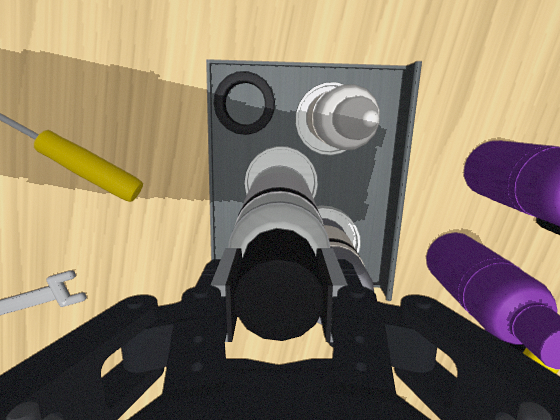

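View pics/s20.png

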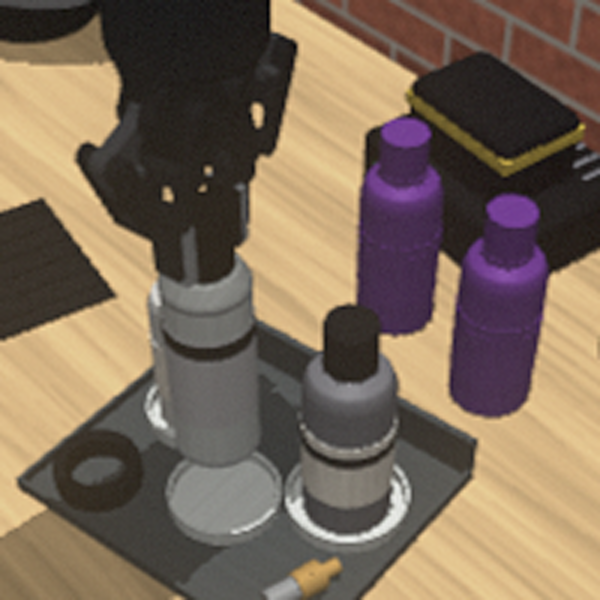

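The aerosol is above its cup, columns aligned (~281), with both neighbours clear. Lower, release, rise.

>>> jog_arm:
  increments:
    - {"tx": 0, "ty": 0.001, "tz": 0.02, "wx": 0, "wy": 0, "wz": 0, "claw": 0.02}
    - {"tx": 0, "ty": 0.001, "tz": 0.038, "wx": 0, "wy": 0, "wz": 0, "claw": 0.02}
    - {"tx": 0, "ty": 0.001, "tz": 0.05, "wx": 0, "wy": 0, "wz": 0, "claw": 0.02}
    - {"tx": 0, "ty": 0.001, "tz": 0.057, "wx": 0, "wy": 0, "wz": 0, "claw": 0.02}
    - {"tx": 0, "ty": 0.001, "tz": 0.06, "wx": 0, "wy": 0, "wz": 0, "claw": 0.02}
    - {"tx": 0, "ty": 0.001, "tz": 0.061, "wx": 0, "wy": 0, "wz": 0, "claw": 0.02}
    - {"tx": 0, "ty": 0.001, "tz": 0.061, "wx": 0, "wy": 0, "wz": 0, "claw": 0.02}
    - {"tx": 0, "ty": 0.001, "tz": 0.061, "wx": 0, "wy": 0, "wz": 0, "claw": 0.04}
    - {"tx": 0, "ty": 0.001, "tz": 0.061, "wx": 0, "wy": 0, "wz": 0, "claw": 0.055}
    - {"tx": 0, "ty": 0.001, "tz": 0.061, "wx": 0, "wy": 0, "wz": 0, "claw": 0.055}
    - {"tx": 0, "ty": 0.001, "tz": 0.03, "wx": 0, "wy": 0, "wz": 0, "claw": 0.055}
    - {"tx": 0, "ty": 0.001, "tz": -0.01, "wx": 0, "wy": 0, "wz": 0, "claw": 0.055}
    - {"tx": 0, "ty": 0.001, "tz": -0.05, "wx": 0, "wy": 0, "wz": 0, "claw": 0.055}
    - {"tx": 0, "ty": 0.001, "tz": -0.07, "wx": 0, "wy": 0, "wz": 0, "claw": 0.055}
    - {"tx": 0, "ty": 0.001, "tz": -0.07, "wx": 0, "wy": 0, "wz": 0, "claw": 0.055}

```text
time: 39.45
eef_pos: [522.2, 30.2, 299.2]
orientation: [179.7, -0.0, 102.0]
contact_force: [0.3, 0.1, -1.2]
finger_gap: 55.2
```

>>> jog_arm:
  increments:
    - {"tx": 0, "ty": -0.05, "tz": 0, "wx": 0, "wy": 0, "wz": 0, "claw": 0.055}
    - {"tx": 0, "ty": -0.09, "tz": 0, "wx": 0, "wy": 0, "wz": 0, "claw": 0.055}
    - {"tx": 0, "ty": -0.1, "tz": 0, "wx": 0, "wy": 0, "wz": 0, "claw": 0.055}
    - {"tx": 0, "ty": -0.1, "tz": 0, "wx": 0, "wy": 0, "wz": 0, "claw": 0.055}

```text
time: 39.85
eef_pos: [423.1, 9.3, 298.0]
orientation: [179.7, -0.0, 101.9]
contact_force: [-0.2, 0.9, 0.6]
finger_gap: 54.9
```

```bash
python3 go.py; python3 - <<'E'
from h import *
c=arm.camera('side');cv2.imwrite('pics/s21.png',c['frame'])
t=arm.camera('top');cv2.imwrite('pics/t21.png',t['frame']);W=cloud(t)
for n,xy,z,r in[('aer',(519,30),176,28),('oil',(574,-22),161,28),('noz',(552,102),152,25),('tin',(502,-318),48,32)]:
    m=(abs(W[...,2]-z)<(8 if n!='noz' else 14))&(np.hypot(W[...,0]-xy[0],W[...,1]-xy[1])<r)
    print(n,m.sum(),W[m].mean(0).round(1) if m.sum() else 0,cv2.minEnclosingCircle(W[m][:,:2].astype(np.float32)) if m.sum() else 0)
E
```

```text
t 39.9 [423.1   9.3 298. ] [ 1.7968e+02 -4.0000e-02  1.0193e+02] gap 54.9 F [-0.2  0.9  0.6] q [  1.  -2. -20.  72.   0.  79.]
aer 284 [517.9  31.2 175.4] ((518.2028198242188, 31.427167892456055), 16.759536743164062)
oil 240 [572.6 -22.6 160.3] ((573.2257690429688, -22.80585289001465), 15.900476455688477)
noz 110 [548.5 100.8 151. ] ((549.86181640625, 102.39114379882812), 11.522768020629883)
tin 483 [ 500.9 -314.7   47.8] ((501.3925476074219, -315.95977783203125), 25.742694854736328)
```

View pics/s21.png

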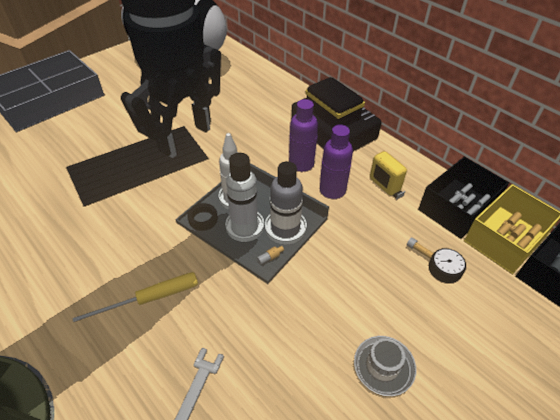

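View pics/t21.png

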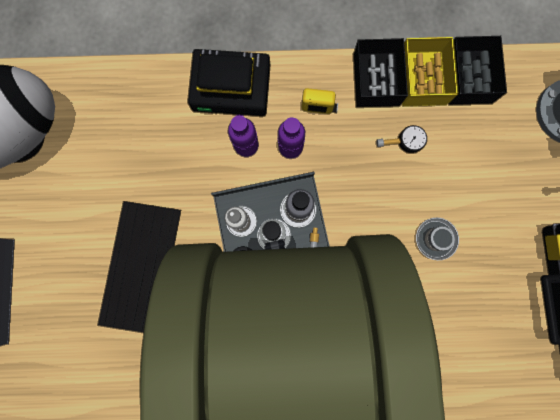

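The heights match the seated values from the start: aerosol 175.4, oil 160.3, tin top 47.8. All three bottles are upright in their own cups, and the gripper is clear. Handing in.

```bash
python3 -c "
from rig import arm
print(arm.finish_job())"
```

```text
the job is handed in; nothing more can be done
None
```

I moved the aerosol, oil bottle and nozzle bottle onto the mat and put the tin in the steel dish. Then I stood the oil bottle, nozzle bottle and aerosol back in their own cups. It took about 40 s of robot time.

- **Positions:** in the last pictures all three stand upright in their cups. Measured axes are within about 2 mm of where they started, and the cap-top heights are the same (aerosol 175.4, oil 160.3 mm). The tin sits in the dish with its top at 48 mm.
- **Forces:** the contact force read at most about 7.5 N after each move. The gripper was clear of everything at the end.
- **Disagreements:** the wrist and top cameras differed by up to about 3 mm, which is well inside the play in the cups. The first move call was refused because it left out zero fields, and nothing moved. No check failed.

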